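Unload the ring spindle onto the matching stub flanges

ROBOT

A 7-joint arm with a two-finger parallel gripper is mounted at the origin on a cart in front of the work surface, level with it; the furniture and walls round the work are solid. World frame = base frame: x ahead of the robot, y to its left, z up, the work surface at z = 0. Lengths are in m, angles in rad, forces in N, time in s.
With the tool pointing down it reaches from about 0.425 to 1.025 m from the base axis. Payload 3.6 kg.
Tool frame: the origin (TCP) lies midway between the tips of the shut fingers; the grasp point (between the pads) lies 19 mm behind it; z points along the fingers, y is the line along which they close (so a half turn about z gives the same grasp; the last joint's range is limited). The gripper opens to 85 mm and grips with 20 to 120 N. Pads are 22 mm wide; open, the fingers measure 114 mm over their backs; the gripper's body (76 mm by 85 mm) begins 54 mm behind the grasp point. The pads swing forward as they close: fully open they stand 13 mm farther back than shut.
Start: joints at [1.206, 0.591, 0.048, 1.609, -0.033, 0.943, -0.034], TCP at [0.195, -0.698, 0.231] pointing down, gripper open.
Joint ranges: [-2.69, 2.69], [-0.47, 2.24], [-1.27, 1.36], [0.19, 2.51], [-1.53, 4.68], [0.08, 2.07], [-3.09, 3.09]. Speed limits (rad/s): [2.57, 2.57, 3.14, 3.14, 3.14, 3.14, 3.14].

INTERFACE

Orientations are given as [roll, pitch, yaw] about the fixed x, y, z axes, in that order (R = Rz(yaw) Ry(pitch) Rx(roll)).
In Python, from bench import bot gives the robot as it stands.
- The arm moves only by the tool arm_command, never from a script. Its argument "series" is a list that holds one entry, the list of rows, each a list of 7 numbers: the shift along the tool's x, y, z in cm, then the turn, a rotation vector about the tool's x, y, z in degrees, then the opening, from 0 (shut) to 1 (fully open). In form: [[[x, y, z, wx, wy, wz, fingers], ...]]. A call has 1 to 5 rows; each row is the pose to reach, as a shift and turn from the pose commanded when the call began, along the tool's axes at that moment; what a row does not reach only later rows make up. A row lasts 1/12 s, in which the tool goes at most 41.7 mm and 7.16 degrees, less where a joint would pass 70% of its speed; a pose out of reach is approached as far as the arm can. A call with a gripper value outside its range is refused whole. The fingers move at their own pace and stop on an object; the grip force is fixed at half the most. Time passes only in rows, so rows that repeat a pose let the fingers close. It gives the time, the measured TCP pose, the force, the opening and the grip force at its end, in the units of the state.
- bot.sense(): the state, without advancing time (a new reading comes with each control period).
- bot.read_camera(name): name is "scene" or "side" or "wrist"; returns a dict with "img" (384x512x3 uint8, red, green, blue), "z_map" (384x512 float32, m along the optical axis (not along the pixel's ray), 0 where there is no reading), "fov_y" (degrees; the focal length in pixels is half the picture's height over the tangent of half this angle, whatever the lens; pixels are square), "cx", "cy" (the principal point, pixels), "camera_from_world" (4x4, takes a point from world to camera coordinates); the wrist camera has in their place "T_tool_cam" (4x4, takes a point from camera to tool coordinates, whose origin is the TCP and whose axes are the flange's). Camera axes: x right, y up, looking along -z (the intrinsics and any distortion apply to the point x, -y, -z); pixel columns grow to the right and rows downward; lengths in m; the calibration is good to about 2 mm. A picture is of the moment at which its call begins: read the wrist's pose just before it.
- bot.close_job(): hands the job in; it is judged then, once.
The state is a dict: "clock": time; "joint_pos": joint angles; "qd": joint speeds; "joint_efforts": joint torques, N m; "ee_pos": TCP position; "tcp_rot": TCP orientation; "ft_force": force on the tool from outside, world axes, zero at the start; "torque": the same for the moment, N m; "grip_width": opening from 0.0 (shut) to 1.0 (fully open); "grip_force": force on a finger pad.
Only numpy, scipy, OpenCV 4.12 (cv2) and the standard library are available. Lean on these libraries where they do the work, as an engineer would, in place of code of your own. Each camera call takes 0.05 s, during which the arm holds its last target. There are 200 camera calls.

TASK

Take the stack of spacer rings on the storage spindle apart: pull the spring clip sideways out of the pin and lay it flat in the grey tray, then lift the rings off one by one and set each flat on the stub flange of its own diameter, with the stub's boss inside the ring.

Things in the scene. Friction and masses are not known exactly. Their poses are not given: they have to be found in the camera images.
- clip: Flat rigid hitch clip of 5 mm wire, 65 x 21 mm. Origin: under the centre of its loop (21 mm wide along y: pinch it there across y). Legs run to +x: straight leg at y -8 mm to x 54, wavy leg at y 5 to 10 mm to x 48. At the start the straight leg is through the pin (pin axis at x 34, y -8); clip lies on the small ring, underside about 53 mm above board, held by friction only. Comes out along its own -x, 30 mm or more.
- ring_large: Aluminium spacer ring, outer diameter 62 mm, bore 26 mm, 14 mm thick; the bottom one of the three on the spindle at the start (from 12 to 26 mm above the board). Origin: centre of its underside, z is its axis (up). Can be held across its outer diameter; the ring or plate below it is at least 12 mm larger in diameter.
- ring_medium: Aluminium spacer ring, outer diameter 50 mm, bore 26 mm, 14 mm thick; the middle one of the three on the spindle at the start (from 26 to 40 mm above the board). Origin: centre of its underside, z is its axis (up). Can be held across its outer diameter; the ring or plate below it is at least 12 mm larger in diameter.
- ring_small: Aluminium spacer ring, outer diameter 38 mm, bore 26 mm, 14 mm thick; the top one of the three on the spindle at the start (from 40 to 54 mm above the board). Origin: centre of its underside, z is its axis (up). Can be held across its outer diameter; the ring or plate below it is at least 12 mm larger in diameter.
- spindle: Fixed spindle on the raised board (its top 160 mm above the table), base plate 76 mm in diameter, 12 mm thick, upright pin 16 mm in diameter, top 72 mm above the board. Origin: the board's top on the pin's axis, z up. The rings have 5 mm play round the pin. Its cross hole runs along the spindle's x, 9 mm wide, 7 mm high, centre 57 mm above the board; the clip's loop is on the -x side.
- stub_large: Fixed steel stub flange standing on the board, 62 mm in diameter (as the large ring), its flat top 26 mm above the board, with a centre boss of 10 mm diameter rising 6 mm above that. Origin: the board's top, on its axis, z up. The large ring belongs on its top, round the boss (8 mm play all round).
- stub_medium: Fixed steel stub flange standing on the board, 50 mm in diameter (as the medium ring), its flat top 26 mm above the board, with a centre boss of 10 mm diameter rising 6 mm above that. Origin: the board's top, on its axis, z up. The medium ring belongs on its top, round the boss (8 mm play all round).
- stub_small: Fixed steel stub flange standing on the board, 38 mm in diameter (as the small ring), its flat top 26 mm above the board, with a centre boss of 10 mm diameter rising 6 mm above that. Origin: the board's top, on its axis, z up. The small ring belongs on its top, round the boss (8 mm play all round).
- clip_tray: Fixed shallow grey plastic tray, 96 mm (x) by 80 mm (y), 10 mm high, walls and floor 3 mm thick, so the floor is 3 mm above the board. Origin: centre of its underside. The clip belongs in it, lying flat on the floor. (Beware: between robot and board, at x about 0.29 to 0.42 m, a fat hose and a pipe cross overhead, 0.55 to 0.64 m above the table, a gauge on it to 0.72; the blue pump stands to the right.)

How it is judged:
By the outcome, as a careful person would: the job done as asked, in the order asked, and still so for the second after the job is handed in, with the robot touching nothing.
It also fails if it takes over 115 s, if anything falls off the work surface, if the arm or the gripper's body presses on something with over 40 N, if the wrist force passes 120 N, or if a joint passes its speed limit or range.

## Working session

There is one attempt and no reset: what is moved stays moved. The work goes in short steps, Python scripts to look and compute and a tool call to move; the robot and the scene stay as the last step left them, time stands still between calls to the robot, and variables do not carry over. Pictures are saved under pics/ and viewed, at most 14 in all, crops included, and the job is handed in when it is done.

Besides the shell and the picture viewer there is one more tool, called after ">>>" as name([rows], argument=value, ...), one row to a line, values as JSON. arm_command: Moves the arm, as the interface text tells. Its arguments: {"type":"object","properties":{"series":{"type":"array","items":{"type":"array","items":{"type":"array","items":{"type":"number"}}}}},"required":["series"]}

```bash
mkdir -p pics; ls; cat > h.py <<'E'
import numpy as np, cv2
from scipy.spatial.transform import Rotation as Ro
from bench import bot
def K(c):
    f=192/np.tan(np.radians(c['fov_y'])/2); return f
def T_wc(c,s=None):
    if 'camera_from_world' in c: return np.linalg.inv(c['camera_from_world'])
    T=np.eye(4); T[:3,:3]=Ro.from_euler('xyz',s['tcp_rot']).as_matrix(); T[:3,3]=s['ee_pos']
    return T@c['T_tool_cam']
def cloud(c,T):
    f=K(c); v,u=np.mgrid[0:384,0:512]; z=c['z_map'].astype(float)
    P=np.stack([(u-c['cx'])/f*z,-(v-c['cy'])/f*z,-z],-1)
    return P@T[:3,:3].T+T[:3,3]
def look(n):
    s=bot.sense(); c=bot.read_camera(n); return s,c,cloud(c,T_wc(c,s))
def save(c,n): cv2.imwrite('pics/'+n+'.png',cv2.cvtColor(c['img'],cv2.COLOR_RGB2BGR))
E
python3 - <<'E'
from h import *
print(bot.sense())
for n in ['scene','side','wrist']:
    s,c,P=look(n); save(c,n+'0'); print(n,{k:v for k,v in c.items() if k not in('img','z_map')}, (c['z_map']>0).mean()); np.savez('/tmp/'+n,P=P,img=c['img'])
E
```

```text
pics
{'clock': 0.0, 'joint_pos': array([ 1.20549016,  0.59213888,  0.04830893,  1.60986893, -0.03329021,
        0.94266818, -0.03371523]), 'qd': array([ 2.83275918e-04, -7.95963858e-07,  7.73519288e-04, -4.69157914e-05,
        2.49419772e-03,  1.39253452e-03, -1.56640735e-05]), 'joint_efforts': array([ 6.92552430e-05, -5.48677504e+01,  1.54665828e+00, -1.98119849e+01,
        9.42322804e-03,  8.82934313e-03,  5.50909718e-06]), 'ee_pos': array([ 0.19441264, -0.69757155,  0.23010947]), 'tcp_rot': array([-3.13931855e+00,  1.42818080e-04,  2.71868602e-01]), 'ft_force': array([-0.1504646 , -0.4128441 ,  0.49925918]), 'torque': array([-0.00400197,  0.03578832, -0.0278509 ]), 'grip_force': 0.0, 'grip_width': 0.9997537661323713}
scene {'fov_y': 42.60997686258965, 'cx': 253.41972747603023, 'cy': 187.97804663331084, 'camera_from_world': array([[ 0.44349226, -0.89618982,  0.01258652, -0.0723123 ],
       [ 0.49351162,  0.2558956 ,  0.83124227, -0.53714842],
       [-0.7481717 , -0.36243792,  0.55576781, -0.46400492],
       [ 0.        ,  0.        ,  0.        ,  1.        ]])} 0.9942169189453125
side {'fov_y': 42.12188464911162, 'cx': 250.30350477305785, 'cy': 189.1325903552973, 'camera_from_world': array([[-0.9954319 , -0.09356828, -0.01898172,  0.59404842],
       [ 0.01922572, -0.39119178,  0.92010834, -0.12032035],
       [-0.09351845,  0.91554026,  0.3912037 , -1.06937142],
       [ 0.        ,  0.        ,  0.        ,  1.        ]])} 0.9733683268229166
wrist {'fov_y': 59.20820173087672, 'cx': 257.614697783671, 'cy': 192.81649901333833, 'T_tool_cam': array([[-1.99126425e-04,  9.64327654e-01,  2.64711421e-01,
         6.68893098e-02],
       [ 9.99999697e-01, -7.32498275e-06,  7.78923885e-04,
         7.95180774e-04],
       [ 7.53076849e-04,  2.64711496e-01, -9.64327360e-01,
        -1.42109343e-01],
       [ 0.00000000e+00,  0.00000000e+00,  0.00000000e+00,
         1.00000000e+00]])} 0.995941162109375
```

View pics/scene0.png

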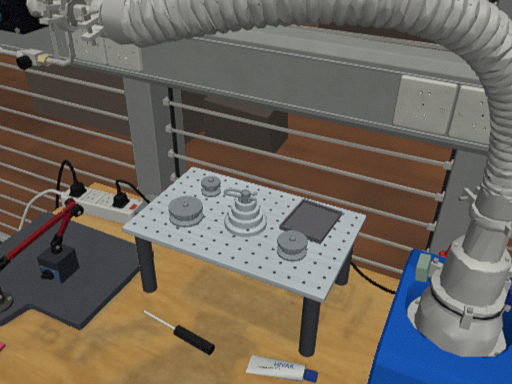

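View pics/side0.png

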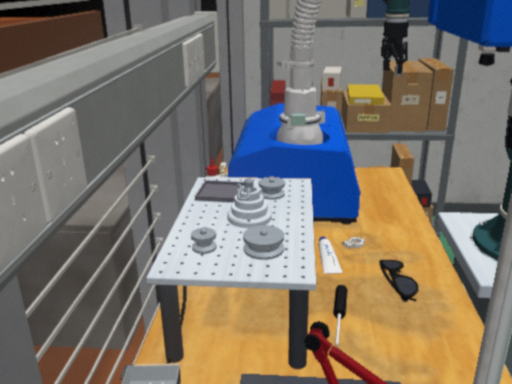

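The scene view shows the stack at about (245,215), stubs at (185,211), (211,186) and (292,245), and the tray at (311,220). The side view agrees. Next I measure from depth.

```bash
cat > m.py <<'E'
from h import *
for n in ['scene','side']:
    d=np.load(f'/tmp/{n}.npz'); P=d['P']; z=P[...,2]
    b=(abs(z-.16)<.006)&(P[...,0]>.3)&(P[...,0]<1.1)&(abs(P[...,1])<.5)
    k,l,st,ce=cv2.connectedComponentsWithStats(b.astype(np.uint8)); i=1+st[1:,4].argmax(); q=P[l==i]
    print(n,'board z',np.median(q[:,2]),'rect',cv2.minAreaRect(q[:,:2].astype(np.float32)))
    lo,hi=q.min(0)-.01,q.max(0)+.01
    inb=(P[...,0]>lo[0])&(P[...,0]<hi[0])&(P[...,1]>lo[1])&(P[...,1]<hi[1])
    for a,e in [(.18,.19),(.19,.196),(.21,.218),(.222,.24)]:
        m=(inb&(z>a)&(z<e)).astype(np.uint8)
        k,l,st,ce=cv2.connectedComponentsWithStats(m)
        for j in range(1,k):
            if st[j,4]<15: continue
            q=P[l==j]; c,r=cv2.minEnclosingCircle(q[:,:2].astype(np.float32)); print((a,e),'px',ce[j].round(),'n',st[j,4],'c',np.round(c,4),'r',round(r,4),'z',np.median(q[:,2]).round(4))
    # tray: dark
    v=d['img'].max(-1); m=(inb&(abs(z-.163)<.008)&(v<125)).astype(np.uint8); m=cv2.morphologyEx(m,cv2.MORPH_OPEN,np.ones((3,3)))
    k,l,st,ce=cv2.connectedComponentsWithStats(m); j=1+st[1:,4].argmax(); print('tray',ce[j],st[j,4],cv2.minAreaRect(P[l==j][:,:2].astype(np.float32)),np.median(P[l==j][:,2]))
E
python3 m.py
```

```text
scene board z 0.16026804791566496 rect ((0.5842962265014648, 0.22558732330799103), (0.23919591307640076, 0.3819950819015503), 0.06184470281004906)
(0.18, 0.19) px [211. 182.] n 199 c [0.6333 0.329 ] r 0.0204 z 0.186
(0.18, 0.19) px [185. 206.] n 614 c [0.5438 0.3268] r 0.0327 z 0.186
(0.18, 0.19) px [245. 218.] n 276 c [0.5739 0.2222] r 0.0312 z 0.1859
(0.18, 0.19) px [292. 241.] n 523 c [0.5419 0.1187] r 0.0263 z 0.1861
(0.19, 0.196) px [245. 215.] n 76 c [0.5688 0.2189] r 0.0239 z 0.1929
(0.19, 0.196) px [292. 237.] n 18 c [0.5417 0.1186] r 0.0043 z 0.1912
(0.21, 0.218) px [240. 198.] n 210 c [0.5771 0.2353] r 0.0317 z 0.2144
(0.222, 0.24) px [245. 193.] n 69 c [0.5736 0.2222] r 0.0078 z 0.2293
tray [311.48871182 219.88512616] 1506 ((0.6323456168174744, 0.11835655570030212), (0.08090132474899292, 0.10004997253417969), 84.79728698730469) 0.16369154624363547
side board z 0.1595752947148315 rect ((0.5833908319473267, 0.22724011540412903), (0.38377752900123596, 0.23474128544330597), 89.95487976074219)
(0.18, 0.19) px [272. 183.] n 267 c [0.542 0.12 ] r 0.0275 z 0.1853
(0.18, 0.19) px [249. 210.] n 277 c [0.5748 0.2263] r 0.0317 z 0.1851
(0.18, 0.19) px [263. 236.] n 743 c [0.5436 0.3295] r 0.0327 z 0.1854
(0.18, 0.19) px [203. 235.] n 294 c [0.6345 0.3309] r 0.0205 z 0.1854
(0.19, 0.196) px [249. 205.] n 91 c [0.5737 0.2301] r 0.0237 z 0.1932
(0.19, 0.196) px [263. 231.] n 15 c [0.5416 0.3305] r 0.0041 z 0.1915
(0.21, 0.218) px [247. 193.] n 189 c [0.5773 0.2385] r 0.032 z 0.2137
(0.222, 0.24) px [249. 182.] n 68 c [0.5738 0.2267] r 0.0081 z 0.2286
tray [217.08591549 191.1028169 ] 710 ((0.6439076662063599, 0.1199171394109726), (0.08584941923618317, 0.07227154076099396), 87.24201202392578) 0.16306732413103237
```

```bash
python3 - <<'E'
from h import *
a=cv2.imread('pics/scene0.png')[165:255,200:350]; b=cv2.imread('pics/side0.png')[165:255,190:310]
cv2.imwrite('pics/crop0.png',np.hstack([cv2.resize(a,(440,330),interpolation=2),cv2.resize(b,(360,270),interpolation=2) if 0 else cv2.resize(b,(360,330),interpolation=2)]))
E
```

```text
(no output)
```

View pics/crop0.png

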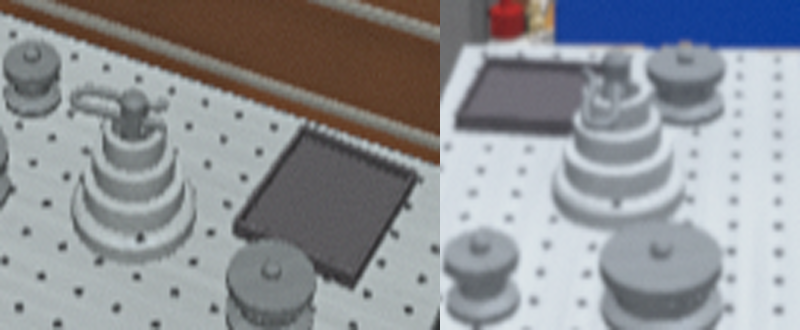

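The crop shows the clip loop to the left of the pin (about +y in the world), with the pin top at crop (133,100). Before moving I map the obstacles.

```bash
python3 - <<'E'
from h import *
Q=[]
for n in ['scene','side','wrist']:
    P=np.load(f'/tmp/{n}.npz')['P'].reshape(-1,3); Q.append(P)
Q=np.vstack(Q)
def grid(Q,agg,t):
    print(t,'rows y from .4 to -.8 step .1, cols x 0..1')
    for y in np.arange(.4,-.81,-.1):
        r=[]
        for x in np.arange(0,1,.1):
            m=(abs(Q[:,0]-x)<.05)&(abs(Q[:,1]-y)<.05); r.append('%5.2f'%agg(Q[m,2]) if m.sum()>5 else '  -  ')
        print('%5.1f '%y,' '.join(r))
grid(Q[Q[:,2]<.5],np.max,'max below .5'); grid(Q[Q[:,2]>.4],np.min,'min above .4'); grid(Q,np.max,'max')
E
```

```text
max below .5 rows y from .4 to -.8 step .1, cols x 0..1
  0.4    -     -    0.00  0.02  0.02  0.19  0.19  0.46  0.46   -  
  0.3    -     -    0.00  0.00  0.02  0.19  0.22  0.46  0.46   -  
  0.2    -    0.00  0.00  0.03  0.02  0.20  0.23  0.46  0.46   -  
  0.1  -0.16  0.03  0.00  0.03  0.03  0.19  0.19  0.46  0.46   -  
  0.0    -    0.28  0.00  0.01  0.03  0.16  0.16  0.46  0.46   -  
 -0.1   0.00  0.02  0.00  0.00  0.50  0.50  0.20  0.46  0.50  0.50
 -0.2   0.00  0.00  0.00  0.00  0.26  0.42  0.20  0.46  0.49   -  
 -0.3  -0.77 -0.77  0.00  0.00  0.20  0.20  0.20  0.46  0.49   -  
 -0.4  -0.77 -0.77  0.00  0.00  0.20  0.20  0.20  0.46  0.49   -  
 -0.5  -0.77 -0.77  0.00  0.00  0.19 -0.78  0.20  0.01  0.26   -  
 -0.6  -0.77 -0.77  0.37 -0.77 -0.77 -0.77 -0.78   -     -     -  
 -0.7  -0.77 -0.77  0.47  0.37 -0.77 -0.77 -0.77   -     -     -  
 -0.8  -0.77 -0.77  0.35 -0.77 -0.77 -0.49 -0.58   -     -     -  
min above .4 rows y from .4 to -.8 step .1, cols x 0..1
  0.4    -     -     -    0.52   -     -     -    0.40  0.44   -  
  0.3    -     -     -    0.52   -     -     -    
[... 969 characters left out ...]
02  0.20  0.23  0.46  0.51   -  
  0.1  -0.16  0.03  0.00  0.61  0.59  0.19  0.19  0.46  0.46   -  
  0.0    -    0.28  0.00  0.61  0.61  0.16  0.16  0.46  0.46   -  
 -0.1   0.71  0.02  0.00  0.00  0.61  0.53  0.20  0.46  0.54  0.50
 -0.2   0.00  0.00  0.00  0.00  0.26  0.42  0.20  0.46  0.49   -  
 -0.3  -0.77 -0.77  0.00  0.00  0.20  0.20  0.20  0.46  0.49   -  
 -0.4  -0.77 -0.77  0.00  0.00  0.20  0.20  0.20  0.46  0.49   -  
 -0.5  -0.77 -0.77  0.00  0.00  0.19 -0.78  0.20  0.01  0.26   -  
 -0.6  -0.77 -0.77  0.37 -0.77 -0.77 -0.77 -0.78   -     -     -  
 -0.7  -0.77 -0.77  0.47  0.37 -0.77 -0.77 -0.77   -     -     -  
 -0.8  -0.77 -0.77  0.35 -0.77 -0.77 -0.49 -0.58   -     -     -
```

View pics/wrist0.png

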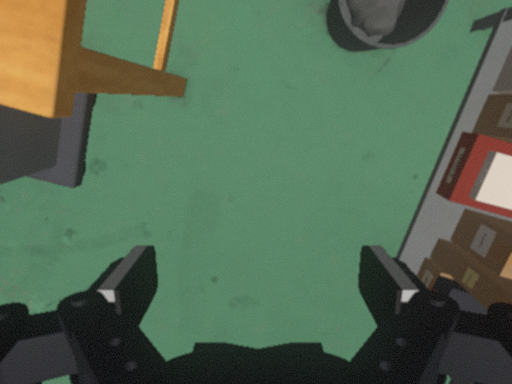

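The wrist view shows only the floor and the gripper fingers. The hose arch runs from the pump at (0.47,-0.13) up and over x≈0.3–0.4 at z≈0.55–0.61. I raise the tool first and use the joint data to work out the arm's links.

>>> arm_command([
  [[0, 0, -4, 0, 0, 0, 1], [0, 0, -8, 0, 0, 0, 1], [0, 0, -12, 0, 0, 0, 1], [0, 0, -16, 0, 0, 0, 1], [0, 0, -20, 0, 0, 0, 1]],
])

```text
clock: 0.57
ee_pos: [0.1944, -0.6978, 0.4329]
tcp_rot: [-3.141, 0.0, 0.272]
ft_force: [-0.6, -0.7, -0.8]
grip_width: 1.002
grip_force: 0.0
```

```bash
cat > rec.py <<'E'
from h import *
import json,os
s=bot.sense(); L=json.load(open('fk.json')) if os.path.exists('fk.json') else []
L.append([list(s['joint_pos']),list(s['ee_pos']),list(s['tcp_rot'])]); json.dump(L,open('fk.json','w'))
print(round(s['clock'],2),'q',s['joint_pos'].round(3),'p',s['ee_pos'].round(4),'r',np.round(s['tcp_rot'],3),'F',s['ft_force'].round(1),'w',round(s['grip_width'],3),s['grip_force'])
E
python3 rec.py
```

```text
0.57 q [ 1.196  0.453  0.064  1.367 -0.029  1.323 -0.038] p [ 0.1944 -0.6978  0.4329] r [-3.141  0.     0.272] F [-0.6 -0.7 -0.8] w 1.002 0.0
```

>>> arm_command([
  [[0, 0, -4, 0, 0, 0, 1], [0, 0, -8, 0, 0, 0, 1], [0, 0, -12, 0, 0, 0, 1], [0, 0, -16, 0, 0, 0, 1], [0, 0, -20, 0, 0, 0, 1]],
])

```text
clock: 0.98
ee_pos: [0.1944, -0.6977, 0.6332]
tcp_rot: [-3.141, 0.0, 0.272]
ft_force: [-0.8, -1.6, -0.3]
grip_width: 0.999
grip_force: 0.0
```

```bash
python3 rec.py
```

```text
0.98 q [ 1.194  0.441  0.081  0.953 -0.035  1.75  -0.038] p [ 0.1944 -0.6977  0.6332] r [-3.141  0.     0.272] F [-0.8 -1.6 -0.3] w 0.999 0.0
```

```bash
cat > fit.py <<'E'
from h import *
import json
L=json.load(open('fk.json'))
L.insert(0,[[1.20549,.59214,.0483,1.60987,-.0333,.94267,-.0337],[.19441,-.69757,.2301],[0,0,0]])
for full in (0,1):
    A=[];B=[]
    for q,p,_ in L:
        s,c=np.sin,np.cos; a=q[1]; b=q[1]+q[3]
        A+=[[1,0,s(a),s(b),c(a),c(b)],[0,1,c(a),c(b),-s(a),-s(b)]]; B+=[np.hypot(p[0],p[1]),p[2]]
    A=np.array(A); 
    if not full:A=A[:,:4]
    x,r,_,_=np.linalg.lstsq(A,B,rcond=None); print('a0,H-W,L1,L2,b,c',x.round(3),'res',(A@x-B).round(4))
E
python3 fit.py
```

```text
a0,H-W,L1,L2,b,c [ 0.001 -0.013  0.624  0.465] res [ 0.     -0.     -0.0002  0.      0.0002 -0.    ]
a0,H-W,L1,L2,b,c [ 0.002 -0.01   0.62   0.465  0.    -0.001] res [ 0. -0.  0. -0.  0. -0.]
```

```bash
python3 - <<'E'
from h import *
Q=np.vstack([np.load(f'/tmp/{n}.npz')['P'].reshape(-1,3) for n in ['scene','side']])
Q=Q[(Q[:,0]>.2)&(Q[:,0]<.6)&(Q[:,2]>.3)]
for y in np.arange(-.25,.6,.05):
    q=Q[abs(Q[:,1]-y)<.025]
    if len(q)>5: print('%.2f'%y,len(q),'x',np.percentile(q[:,0],[1,99]).round(3),'z',np.percentile(q[:,2],[1,99]).round(3))
for n in ['scene','side']:
    c=bot.read_camera(n); print(n,T_wc(c)[:3,3].round(2))
E
```

```text
-0.20 98 x [0.461 0.508] z [0.301 0.31 ]
-0.15 5770 x [0.454 0.514] z [0.302 0.495]
-0.10 6218 x [0.402 0.525] z [0.303 0.607]
-0.05 2944 x [0.371 0.417] z [0.565 0.613]
-0.00 1805 x [0.345 0.382] z [0.587 0.614]
0.05 1674 x [0.323 0.355] z [0.589 0.613]
0.10 1847 x [0.308 0.334] z [0.582 0.611]
0.15 2270 x [0.295 0.322] z [0.569 0.608]
0.20 2030 x [0.29 0.31] z [0.562 0.604]
0.25 1174 x [0.276 0.322] z [0.563 0.597]
0.30 1275 x [0.279 0.33 ] z [0.524 0.597]
0.35 1690 x [0.281 0.32 ] z [0.518 0.589]
0.40 75 x [0.31  0.318] z [0.521 0.526]
0.45 23 x [0.31  0.322] z [0.461 0.476]
0.50 266 x [0.307 0.385] z [0.458 0.516]
0.55 674 x [0.307 0.385] z [0.397 0.521]
scene [-0.05 -0.1   0.71]
side [0.49 0.99 0.54]
```

>>> arm_command([
  [[0, -2, -3, 0, 0, 0, 1], [0, -4, -6, 0, 0, 0, 1], [0, -6, -9, 0, 0, 0, 1], [0, -7.4, -12, 0, 0, 0, 1], [0, -7.4, -12, 0, 0, 0, 1]],
])

```text
clock: 1.5
ee_pos: [0.1737, -0.6247, 0.7595]
tcp_rot: [3.129, -0.001, 0.272]
ft_force: [0.4, 0.9, 0.7]
grip_width: 1.001
grip_force: 0.0
```

>>> arm_command([
  [[3.4, -0.4, 0, 0, 0, -3, 1], [6.7, -0.9, 0, 0, 0, -6, 1], [10.1, -1.3, 0, 0, 0, -9, 1], [13.5, -1.8, 0, 0, 0, -12, 1], [16.8, -2.2, 0, 0, 0, -15, 1]],
])

```text
clock: 1.92
ee_pos: [0.3322, -0.56, 0.7504]
tcp_rot: [-3.14, -0.0, 0.536]
ft_force: [0.9, -0.9, 0.7]
grip_width: 1.001
grip_force: 0.0
```

>>> arm_command([
  [[3.4, -0.4, 0, 0, 0, -3, 1], [6.7, -0.9, 0, 0, 0, -6, 1], [10.1, -1.3, 0, 0, 0, -9, 1], [13.5, -1.8, 0, 0, 0, -12, 1], [16.8, -2.2, 0, 0, 0, -15, 1]],
])

```text
clock: 2.33
ee_pos: [0.4656, -0.4551, 0.7504]
tcp_rot: [-3.14, -0.0, 0.798]
ft_force: [-0.0, 0.0, 0.6]
grip_width: 1.0
grip_force: 0.0
```

```bash
python3 rec.py; python3 fit.py; python3 - <<'E'
from h import *
for n in ['scene','side']:
    s,c,P=look(n); save(c,n+'1')
a=cv2.imread('pics/scene1.png');b=cv2.imread('pics/side1.png'); cv2.imwrite('pics/pair1.png',cv2.resize(np.hstack([a,b]),(800,300)))
E
```

```text
2.33 q [ 0.754  0.366 -0.096  0.8    0.037  1.977 -0.094] p [ 0.4656 -0.4551  0.7504] r [-3.14  -0.     0.798] F [-0.   0.   0.6] w 1.0 0.0
a0,H-W,L1,L2,b,c [ 0.001 -0.015  0.625  0.464] res [ 0.0002  0.0002 -0.0004 -0.0001 -0.0001 -0.0008  0.0003  0.0007]
a0,H-W,L1,L2,b,c [ 0.007 -0.008  0.615  0.465 -0.002 -0.002] res [ 0.0001  0.0003  0.0001 -0.0003 -0.0004 -0.0005  0.0002  0.0006]
```

View pics/pair1.png

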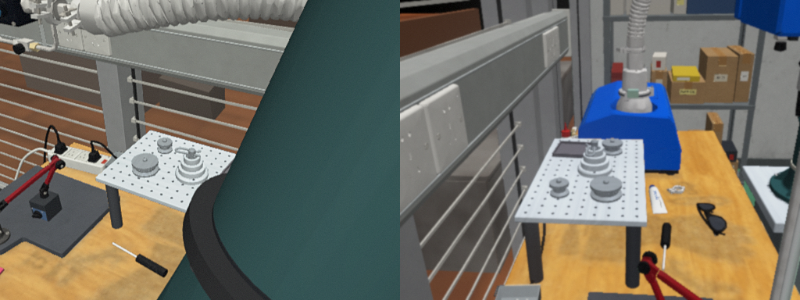

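The scene camera now shows the thick upper arm close up on the right, and the side view is clear. I continue the sweep at height.

>>> arm_command([
  [[3.4, -0.4, -0.4, 0, 0, -3, 1], [6.7, -0.9, -0.4, 0, 0, -6, 1], [10.1, -1.3, -0.4, 0, 0, -9, 1], [13.5, -1.8, -0.4, 0, 0, -12, 1], [16.8, -2.2, -0.4, 0, 0, -15, 1]],
])

```text
clock: 2.85
ee_pos: [0.5666, -0.3202, 0.7546]
tcp_rot: [-3.141, 0.0, 1.059]
ft_force: [0.3, -0.8, 0.9]
grip_width: 1.0
grip_force: 0.0
```

>>> arm_command([
  [[3.4, -0.4, 0, 0, 0, -3, 1], [6.7, -0.9, 0, 0, 0, -6, 1], [10.1, -1.3, 0, 0, 0, -9, 1], [13.5, -1.8, 0, 0, 0, -12, 1], [16.8, -2.2, 0, 0, 0, -15, 1]],
])

```text
clock: 3.27
ee_pos: [0.6297, -0.1628, 0.7546]
tcp_rot: [-3.141, 0.0, 1.321]
ft_force: [1.4, -1.0, -0.2]
grip_width: 0.999
grip_force: 0.0
```

```bash
python3 rec.py; python3 - <<'E'
from h import *
s,c,P=look('side'); save(c,'side2')
q=P[(P[...,2]>.3)&(P[...,1]>-.3)&(P[...,1]<.5)&(P[...,0]>.0)&(P[...,0]<.75)]
T=np.load('/tmp/side.npz')['P']
m=(abs(P-T).max(-1)>.05)&(P[...,1]>-.6)&(P[...,1]<.6); q=P[m]
for z in np.arange(.6,1.4,.05):
    k=q[abs(q[:,2]-z)<.025]
    if len(k)>5: print('z %.2f'%z,len(k),'x',np.percentile(k[:,0],[1,99]).round(3),'y',np.percentile(k[:,1],[1,99]).round(3))
E
```

```text
3.27 q [ 0.319  0.376 -0.271  0.781  0.109  1.996 -0.139] p [ 0.6297 -0.1628  0.7546] r [-3.141  0.     1.321] F [ 1.4 -1.  -0.2] w 0.999 0.0
```

View pics/side2.png

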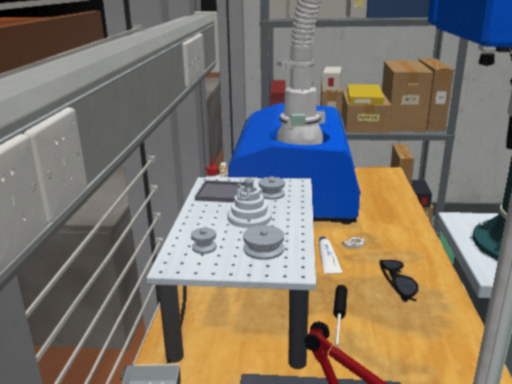

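The side view doesn't show the arm at this height (it is above the frame), and the scene is undisturbed. I continue to the board.

>>> arm_command([
  [[3.4, -0.4, 0, 0, 0, -3, 1], [6.7, -0.9, 0, 0, 0, -6, 1], [10.1, -1.3, 0, 0, 0, -9, 1], [13.5, -1.8, 0, 0, 0, -12, 1], [16.8, -2.2, 0, 0, 0, -15, 1]],
])

```text
clock: 3.73
ee_pos: [0.65, 0.0051, 0.7547]
tcp_rot: [-3.141, 0.001, 1.582]
ft_force: [0.4, 0.5, 0.7]
grip_width: 0.999
grip_force: 0.0
```

>>> arm_command([
  [[3.4, -0.4, 0, 0, 0, -3, 1], [6.7, -0.9, 0, 0, 0, -6, 1], [10.1, -1.3, 0, 0, 0, -9, 1], [13.5, -1.8, 0, 0, 0, -12, 1], [16.8, -2.2, 0, 0, 0, -15, 1]],
])

```text
clock: 4.15
ee_pos: [0.6261, 0.1729, 0.7546]
tcp_rot: [-3.141, 0.001, 1.844]
ft_force: [0.9, 0.0, 0.5]
grip_width: 0.999
grip_force: 0.0
```

```bash
python3 rec.py; cat > go.py <<'E'
# usage: go.py x y z yawdeg -> shift in tool axes (cm), wz (deg)
from h import *
import sys
x,y,z,w=map(float,sys.argv[1:5]); s=bot.sense(); R=Ro.from_euler('xyz',s['tcp_rot'])
d=R.inv().apply(np.array([x,y,z])-s['ee_pos'])*100
r=(R.inv()*Ro.from_euler('xyz',[np.pi,0,np.radians(w)])).as_rotvec(degrees=True)
print('shift',d.round(2),'turn',r.round(1))
E
python3 go.py .56 .23 .5 90
```

```text
4.15 q [-0.121  0.386 -0.44   0.779  0.179  2.005 -0.184] p [0.6261 0.1729 0.7546] r [-3.141e+00  1.000e-03  1.844e+00] F [0.9 0.  0.5] w 0.999 0.0
shift [ 7.29 -4.8  25.46] turn [-0.   0.  15.7]
```

>>> arm_command([
  [[2, -0.5, 4, 0, 0, 0, 1], [4, -1, 8, 0, 0, 0, 1], [6, -1.5, 12, 0, 0, 0, 1], [8, -2, 16, 0, 0, 0, 1], [8.5, -2.5, 20, 0, 0, 0, 1]],
])

```text
clock: 4.57
ee_pos: [0.5797, 0.2473, 0.5648]
tcp_rot: [3.141, -0.001, 1.845]
ft_force: [0.8, 0.9, 0.7]
grip_width: 0.996
grip_force: 0.0
```

```bash
python3 rec.py; python3 fit.py; python3 - <<'E'
from h import *
s,c,P=look('scene'); save(c,'scene3'); s,c,Q=look('side'); save(c,'side3')
s,c,W=look('wrist'); save(c,'wrist3')
a=cv2.imread('pics/scene3.png');b=cv2.imread('pics/side3.png'); cv2.imwrite('pics/pair3.png',cv2.resize(np.hstack([a,b]),(800,300)))
T=np.load('/tmp/side.npz')['P']
m=(abs(Q-T).max(-1)>.05)&(Q[...,1]>-.6)&(Q[...,1]<.6); q=Q[m]
for z in np.arange(.5,1.4,.05):
    k=q[abs(q[:,2]-z)<.025]
    if len(k)>5: print('z %.2f'%z,len(k),'x',np.percentile(k[:,0],[1,99]).round(3),'y',np.percentile(k[:,1],[1,99]).round(3))
E
```

```text
4.57 q [-0.133  0.297 -0.484  1.337  0.135  1.539 -0.329] p [0.5797 0.2473 0.5648] r [ 3.141e+00 -1.000e-03  1.845e+00] F [0.8 0.9 0.7] w 0.996 0.0
a0,H-W,L1,L2,b,c [-0.025 -0.066  0.684  0.461] res [ 0.0047 -0.0002 -0.0034  0.0027 -0.0037  0.0014 -0.0072  0.0041 -0.0022
  0.0016  0.0069 -0.0045  0.0049 -0.0052]
a0,H-W,L1,L2,b,c [-0.049 -0.071  0.706  0.457  0.02   0.007] res [ 0.0027 -0.0015 -0.0051  0.0029 -0.0029 -0.     -0.0055  0.0042 -0.0003
  0.0014  0.0088 -0.005   0.0023 -0.0019]
```

View pics/pair3.png

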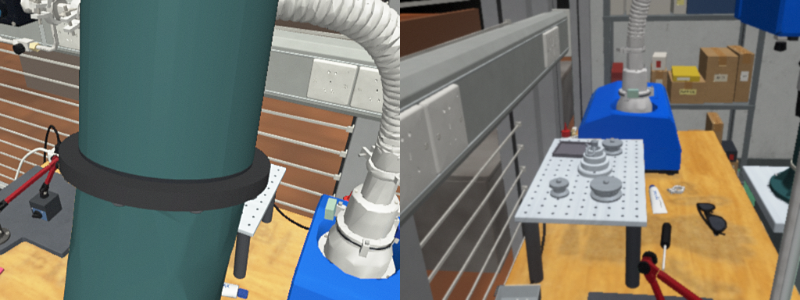

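The scene view is mostly hidden by the teal upper arm, and the side view shows the stack intact. I descend a bit more and use the wrist view.

>>> arm_command([
  [[0, 0, 3, 0, 0, 0, 1], [0, 0, 6, 0, 0, 0, 1], [0, 0, 9, 0, 0, 0, 1], [0, 0, 12, 0, 0, 0, 1], [0, 0, 12.5, 0, 0, 0, 1]],
])

```text
clock: 5.13
ee_pos: [0.5844, 0.2435, 0.4414]
tcp_rot: [3.141, 0.0, 1.839]
ft_force: [-0.9, 0.1, -1.4]
grip_width: 1.002
grip_force: 0.0
```

```bash
python3 rec.py; cat > fk.py <<'E'
from h import *
import json
from scipy.optimize import least_squares
L=json.load(open('fk.json'))
def f(q,x):
    H,L1,L2=x; R=Ro.from_euler('ZYZY',[-q[0],q[1],-q[2],q[3]]) # sign guesses
    Re=Ro.from_euler('ZY',[-q[0],q[1]]); e=Re.apply([0,0,L1]); w=e+R.apply([0,0,L2]); return e,w+[0,0,H]
x=least_squares(lambda x:np.concatenate([f(q,x)[1]-p for q,p,_ in L]),[-.01,.62,.465]).x
print(x.round(4),[np.abs(f(q,x)[1]-p).max().round(3) for q,p,_ in L])
q,p,_=L[-1]; print('elbow (rel shoulder)',f(q,x)[0].round(3))
E
python3 fk.py; python3 - <<'E'
from h import *
s,c,Q=look('side'); save(c,'side4'); s,c,W=look('wrist'); save(c,'wrist4'); np.savez('/tmp/w4',P=W,img=c['img'])
a=cv2.imread('pics/side4.png');b=cv2.imread('pics/wrist4.png'); cv2.imwrite('pics/pair4.png',cv2.resize(np.hstack([a,b]),(800,300)))
E
```

```text
5.13 q [-0.122  0.338 -0.477  1.553  0.16   1.289 -0.353] p [0.5844 0.2435 0.4414] r [3.141 0.    1.839] F [-0.9  0.1 -1.4] w 1.002 0.0Traceback (most recent call last):
  File "fk.py", line 8, in <module>
    x=least_squares(lambda x:np.concatenate([f(q,x)[1]-p for q,p,_ in L]),[-.01,.62,.465]).x
      ~~~~~~~~~~~~~^^^^^^^^^^^^^^^^^^^^^^^^^^^^^^^^^^^^^^^^^^^^^^^^^^^^^^^^^^^^^^^^^^^^^^^
    return func(*args, **kwargs)
    vector_fun = VectorFunction(
        fun_wrapped,
    ...<6 lines>...
        workers=workers
    )
    self._update_fun()
    ~~~~~~~~~~~~~~~~^^
    self.f = self.fun_wrapped(xp_copy(self.x))
             ~~~~~~~~~~~~~~~~^^^^^^^^^^^^^^^^^
    return np.atleast_1d(self.fun(x))
                         ~~~~~~~~^^^
    return self.f(x, *self.args, **self.kwargs)
           ~~~~~~^^^^^^^^^^^^^^^^^^^^^^^^^^^^^^
  File "fk.py", line 8, in <lambda>
    x=least_squares(lambda x:np.concatenate([f(q,x)[1]-p for q,p,_ in L]),[-.01,.62,.465]).x
                                             ~^^^^^
  File "fk.py", line 6, in f
    H,L1,L2=x; R=Ro.from_euler('ZYZY',[-q[0],q[1],-q[2],q[3]]) # sign guesses
                 ~~~~~~~~~~~~~^^^^^^^^^^^^^^^^^^^^^^^^^^^^^^^^
  File "scipy/spatial/transform/_rotation.pyx", line 1413, in scipy.spatial.transform._rotation.Rotation.from_euler
ValueError: Expected axis specification to be a non-empty string of upto 3 characters, got ZYZY
```

View pics/pair4.png

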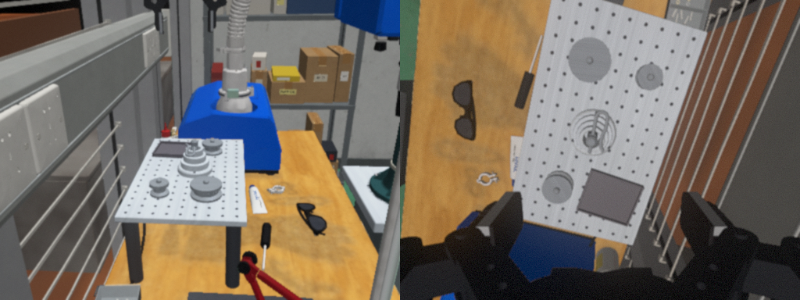

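The wrist view shows the board with the stack at about half-scale (592,132), the clip loop just beside the pin, stubs at (590,60), (650,76), (557,186), and the tray at (611,194).

```bash
sed -i "s/Ro.from_euler('ZYZY',\[-q\[0\],q\[1\],-q\[2\],q\[3\]\])/Ro.from_euler('ZYZ',[-q[0],q[1],-q[2]])*Ro.from_euler('Y',q[3])/" fk.py; python3 fk.py
cat > mw.py <<'E'
from h import *
import sys
def blobs(P,levels=((.182,.19,'stub/large top'),(.197,.204,'med top'),(.2105,.2195,'clip/small top'),(.222,.24,'pin'))):
    z=P[...,2]; inb=(P[...,0]>.46)&(P[...,0]<.71)&(P[...,1]>.03)&(P[...,1]<.42)
    print('board z',np.median(z[inb&(abs(z-.16)<.006)]))
    for a,e,t in levels:
        k,l,st,ce=cv2.connectedComponentsWithStats((inb&(z>a)&(z<e)).astype(np.uint8))
        for j in range(1,k):
            if st[j,4]<25: continue
            q=P[l==j]; c,r=cv2.minEnclosingCircle(q[:,:2].astype(np.float32)); print(t,'px',ce[j].round(),'n',st[j,4],'c',np.round(c,4),'r',round(r,4),'z',np.median(q[:,2]).round(4))
def tray(P,img):
    z=P[...,2]; m=((P[...,0]>.56)&(P[...,0]<.7)&(P[...,1]>.03)&(P[...,1]<.2)&(abs(z-.163)<.004)&(img.max(-1)<125)).astype(np.uint8)
    m=cv2.morphologyEx(m,cv2.MORPH_OPEN,np.ones((5,5))); k,l,st,ce=cv2.connectedComponentsWithStats(m); j=1+st[1:,4].argmax()
    print('tray px',ce[j].round(),st[j,4],cv2.minAreaRect(P[l==j][:,:2].astype(np.float32)))
E
python3 - <<'E'
from mw import *
d=np.load('/tmp/w4.npz'); P,img=d['P'],d['img']; blobs(P); tray(P,img)
b=cv2.cvtColor(img,cv2.COLOR_RGB2BGR)[110:230,190:350]; cv2.imwrite('pics/cropw4.png',cv2.resize(b,(800,600),interpolation=cv2.INTER_CUBIC))
E
```

```text
[-0.1248  0.747   0.4183] [np.float64(0.049), np.float64(0.048), np.float64(0.031), np.float64(0.035), np.float64(0.029), np.float64(0.019), np.float64(0.022)]
elbow (rel shoulder) [0.246 0.03  0.705]
board z 0.15948349116412042
stub/large top px [242.  76.] n 2435 c [0.5439 0.3279] r 0.031 z 0.1855
stub/large top px [320.  98.] n 849 c [0.635  0.3288] r 0.0191 z 0.1855
stub/large top px [231. 164.] n 286 c [0.573  0.2226] r 0.0306 z 0.1851
stub/large top px [258. 153.] n 64 c [0.5836 0.2483] r 0.0074 z 0.1855
stub/large top px [267. 174.] n 134 c [0.5979 0.2256] r 0.0201 z 0.1851
stub/large top px [200. 242.] n 1090 c [0.5433 0.1195] r 0.0255 z 0.1852
med top px [233. 168.] n 238 c [0.5729 0.2228] r 0.0245 z 0.1991
med top px [256. 160.] n 69 c [0.5827 0.2426] r 0.0076 z 0.1993
med top px [263. 178.] n 88 c [0.5955 0.2246] r 0.0136 z 0.1992
clip/small top px [250. 169.] n 745 c [0.5786 0.236 ] r 0.0318 z 0.2152
pin px [245. 180.] n 172 c [0.5759 0.2228] r 0.0078 z 0.2304
tray px [268. 253.] 3281 ((0.6341457366943359, 0.11757213622331619), (0.0733707994222641, 0.09021656960248947), 85.6933364868164)
```

View pics/cropw4.png

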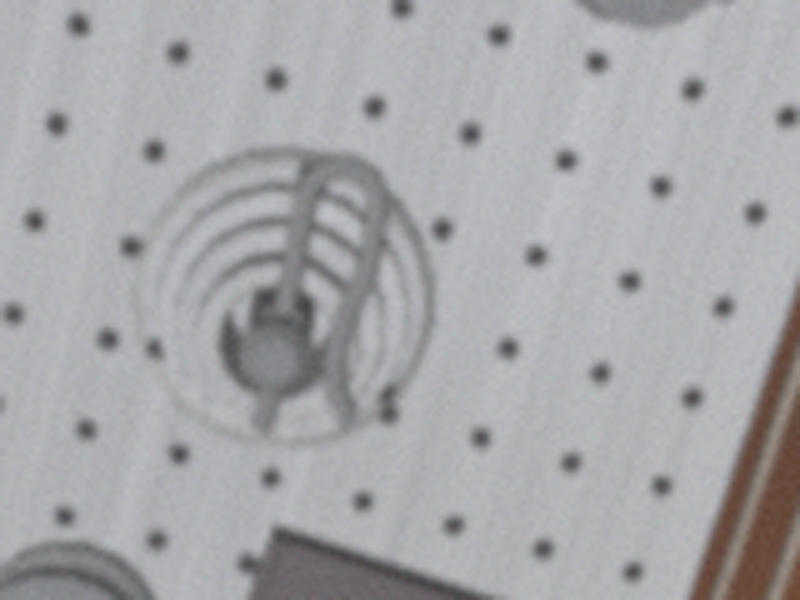

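The crop shows the clip clearly. The straight leg runs from crop (310,170) through the pin (275,350) to (265,425), the wavy leg is right of it, and the loop apex is at about (345,158).

```bash
python3 - <<'E'
from h import *
d=np.load('/tmp/w4.npz'); P,img=d['P'],d['img']
z=P[...,2]; pin=np.array([.5748,.2230])
k,l,st,ce=cv2.connectedComponentsWithStats(((abs(z-.215)<.006)&(np.hypot(P[...,0]-pin[0],P[...,1]-pin[1])<.06)).astype(np.uint8)); j=1+st[1:,4].argmax()
q=P[l==j]; r=np.hypot(*(q[:,:2]-pin).T); L=q[r>.021]; print(len(L),'z',np.percentile(L[:,2],[5,50,95]).round(4))
L=L[L[:,1]>pin[1]]; c,(w,h),a=cv2.minAreaRect(L[:,:2].astype(np.float32)); print('loop rect',c,w,h,a)
vx,vy,x0,y0=cv2.fitLine(L[:,:2].astype(np.float32),cv2.DIST_L2,0,.01,.01).ravel(); print('line',np.degrees(np.arctan2(vy,vx)),x0,y0)
far=L[np.argsort(-r[(r>.021)&(q[:,1]>pin[1])])[:10]]; print('far end',far.mean(0).round(4))
for p in [(252,144),(243,195),(259,141),(248,160)]: print(p,P[p[1],p[0]].round(4))
# straight leg pixels: dist per y-slices
for y in np.arange(.232,.27,.005):
    s=L[abs(L[:,1]-y)<.0025]; print('%.3f'%y,np.sort(s[:,0]).round(4)[[0,-1]] if len(s) else '')
E
```

```text
251 z [0.215  0.2166 0.2186]
loop rect (0.5819743275642395, 0.2519225776195526) 0.020958974957466125 0.031031904742121696 5.362558364868164
line -55.473515 0.5826316 0.25489303
far end [0.584  0.2666 0.2157]
(252, 144) [0.5735 0.2622 0.2178]
(243, 195) [0.5786 0.2049 0.2207]
(259, 141) [0.58   0.267  0.2156]
(248, 160) [0.5738 0.2441 0.2178]
0.232 
0.237 [0.5889 0.5917]
0.242 [0.5738 0.5932]
0.247 [0.572  0.5928]
0.252 [0.5713 0.5926]
0.257 [0.5712 0.5921]
0.262 [0.5717 0.5912]
0.267 [0.5758 0.5886]
```

```bash
sed -i 's/-q\[2\]\])\*/S*q[2]])*/; s/^L=json/S=1\nL=json/' fk.py; python3 fk.py; python3 go.py .581 .260 .30 95; python3 - <<'E'
from h import *
c=bot.read_camera('side'); P=cloud(c,T_wc(c)); T=np.load('/tmp/side.npz')['P']
q=P[(abs(P-T).max(-1)>.05)&(P[...,1]>0)&(P[...,1]<.5)]
for z in np.arange(.42,.7,.02):
    k=q[abs(q[:,2]-z)<.01]
    if len(k)>5: print('z %.2f'%z,len(k),'x',np.percentile(k[:,0],[1,99]).round(3),'y',np.percentile(k[:,1],[1,99]).round(3))
E
```

```text
[-0.84    1.5622  0.0812] [np.float64(0.112), np.float64(0.085), np.float64(0.1), np.float64(0.108), np.float64(0.117), np.float64(0.213), np.float64(0.209)]
elbow (rel shoulder) [0.514 0.063 1.474]
shift [ 1.55 -0.02 14.44] turn [ 0.2 -0.1 10.4]
z 0.44 8 x [0.716 0.821] y [0.14  0.402]
z 0.46 167 x [0.528 0.734] y [0.222 0.441]
z 0.48 334 x [0.528 0.638] y [0.224 0.27 ]
z 0.50 531 x [0.511 0.65 ] y [0.226 0.276]
z 0.52 86 x [0.529 0.652] y [0.239 0.276]
```

```bash
cat > fk.py <<'E'
from h import *
import json
from scipy.optimize import least_squares
L=json.load(open('fk.json')); S=-1
def f(q,x):
    H,L1,L2,o,bx,by=x; Re=Ro.from_euler('ZY',[-q[0]+o,q[1]]); R=Re*Ro.from_euler('ZY',[S*q[2],q[3]])
    e=Re.apply([0,0,L1]); b=np.array([bx,by,0]); return e+b,e+b+R.apply([0,0,L2])+[0,0,H]
x=least_squares(lambda x:np.concatenate([f(q,x)[1]-p for q,p,_ in L]),[-.01,.62,.465,0,0,0]).x
if __name__=='__main__':
    print(x.round(4),[np.abs(f(q,x)[1]-p).max().round(3) for q,p,_ in L])
    q,p,_=L[-1]; e=f(q,x)[0]; w=f(q,x)[1]; print('elbow rel shoulder',e.round(3))
    for X in (.30,.36,.42):
        t=(X-e[0])/(w[0]-e[0]); print('forearm at x',X,'y',(e+t*(w-e))[1].round(3),'z-W',(x[0]+e[2]+t*(w[2]-x[0]-e[2])).round(3))
E
python3 fk.py
```

```text
[-0.0127  0.6202  0.4641 -0.064   0.0014 -0.0034] [np.float64(0.002), np.float64(0.003), np.float64(0.002), np.float64(0.001), np.float64(0.002), np.float64(0.001), np.float64(0.002)]
elbow rel shoulder [0.207 0.009 0.585]
forearm at x 0.3 y 0.066 z-W 0.541
forearm at x 0.36 y 0.104 z-W 0.52
forearm at x 0.42 y 0.141 z-W 0.5
```

>>> arm_command([
  [[0.3, 0, 3, 0, 0, 2, 0.7], [0.6, 0, 6, 0, 0, 4, 0.6], [0.9, 0, 9, 0, 0, 6, 0.5], [1.2, 0, 12, 0, 0, 8, 0.5], [1.5, 0, 14.4, 0, 0, 10.4, 0.5]],
])

```text
clock: 5.7
ee_pos: [0.5804, 0.2609, 0.2999]
tcp_rot: [3.136, -0.002, 1.658]
ft_force: [-0.7, 0.3, -0.4]
grip_width: 0.499
grip_force: 0.0
```

```bash
python3 rec.py; python3 fk.py; python3 - <<'E'
from h import *
s,c,P=look('side'); save(c,'side5'); T=np.load('/tmp/side.npz')['P']
q=P[(abs(P-T).max(-1)>.04)&(P[...,1]>0)&(P[...,1]<.5)&(P[...,0]<.7)]
for z in np.arange(.28,.7,.02):
    k=q[abs(q[:,2]-z)<.01]
    if len(k)>5: print('z %.2f'%z,len(k),'x',np.percentile(k[:,0],[1,99]).round(3),'y',np.percentile(k[:,1],[1,99]).round(3))
s,c,P=look('scene'); save(c,'scene5')
a=cv2.imread('pics/scene5.png');b=cv2.imread('pics/side5.png'); cv2.imwrite('pics/pair5.png',cv2.resize(np.hstack([a,b]),(800,300)))
E
```

```text
5.7 q [-0.191  0.436 -0.424  1.74   0.209  1.004 -0.605] p [0.5804 0.2609 0.2999] r [ 3.136e+00 -2.000e-03  1.658e+00] F [-0.7  0.3 -0.4] w 0.499 0.0
[-0.0113  0.6183  0.465  -0.0643  0.0016 -0.0033] [np.float64(0.003), np.float64(0.003), np.float64(0.002), np.float64(0.001), np.float64(0.002), np.float64(0.001), np.float64(0.001), np.float64(0.002)]
elbow rel shoulder [0.26 0.03 0.56]
forearm at x 0.3 y 0.058 z-W 0.519
forearm at x 0.36 y 0.102 z-W 0.472
forearm at x 0.42 y 0.145 z-W 0.425
z 0.30 56 x [0.546 0.611] y [0.263 0.276]
z 0.32 235 x [0.545 0.613] y [0.254 0.276]
z 0.34 318 x [0.529 0.627] y [0.26  0.278]
z 0.36 552 x [0.522 0.633] y [0.249 0.281]
z 0.38 808 x [0.105 0.639] y [0.004 0.281]
z 0.40 1193 x [0.109 0.642] y [0.006 0.283]
z 0.42 666 x [0.537 0.616] y [0.254 0.297]
z 0.44 779 x [0.541 0.614] y [0.265 0.3  ]
z 0.46 804 x [0.541 0.613] y [0.264 0.3  ]
z 0.48 760 x [0.543 0.612] y [0.259 0.299]
z 0.50 805 x [0.543 0.611] y [0.266 0.297]
z 0.52 134 x [0.545 0.61 ] y [0.266 0.296]
```

View pics/pair5.png

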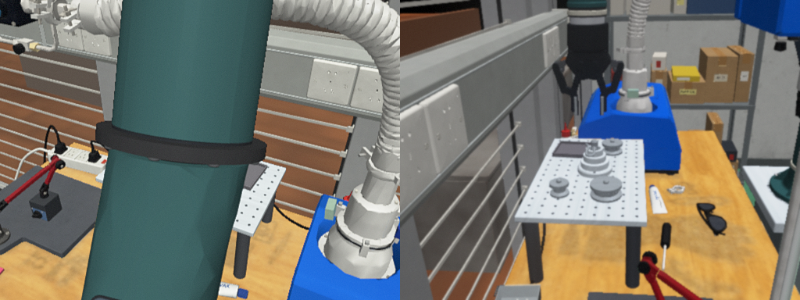

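The scene view shows the upper arm with its collar. In the side view the gripper hangs clear above the board at about (600,80). I use the visible upper-arm cylinder to find the shoulder height, and so the forearm clearance over the hose.

```bash
cat > arm.py <<'E'
from fk import *
s,c,P=look('scene'); im=c['img'].astype(int); q=s['joint_pos']
m=(im[...,1]-im[...,0]>15)&(c['z_map']<.6)&(c['z_map']>.02); Q=P[m]; print(m.sum(), Q.min(0).round(2),Q.max(0).round(2))
e=f(q,x)[0]; u=e/np.linalg.norm(e)
best=[]
for H in np.arange(.1,.6,.01):
    d=Q-[0,0,H]; r=np.linalg.norm(d-np.outer(d@u,u),axis=1); best.append((r.std(),H,np.median(r)))
print([np.round(b,4) for b in sorted(best)[:3]])
E
python3 arm.py; python3 go.py .581 .260 .255 95
```

```text
65348 [ 0.04 -0.22  0.18] [0.48 0.34 0.66]
[array([0.034 , 0.1   , 0.1255]), array([0.0349, 0.11  , 0.1213]), array([0.0359, 0.12  , 0.1172])]
shift [-0.08  0.17  4.44] turn [ 0.1 -0.1  0.2]
```

```bash
cat >> arm.py <<'E'
k,l,st,ce=cv2.connectedComponentsWithStats(m.astype(np.uint8)); 
for j in range(1,k):
    if st[j,4]>500: print(st[j])
j=1+st[1:,4].argmax(); mm=l==j
for v in range(20,384,60):
    w=np.where(mm[v])[0]; a=P[v,w]; i=len(w)//2; print(v,w[[0,-1]],a[0].round(3),a[i].round(3),a[-1].round(3))
E
python3 arm.py
```

```text
65545 [ 0.04 -0.22  0.18] [0.48 0.34 0.66]
[array([0.0341, 0.1   , 0.1252]), array([0.0351, 0.11  , 0.121 ]), array([0.036 , 0.12  , 0.1169])]
[  142     0   207   184 33253]
[  104   192   214   192 31148]
[ 433  367   79   17 1064]
20 [155 346] [0.129 0.04  0.646] [ 0.124 -0.009  0.654] [ 0.171 -0.033  0.646]
80 [149 337] [0.12  0.04  0.621] [ 0.114 -0.011  0.633] [ 0.158 -0.036  0.622]
140 [144 328] [0.108 0.037 0.597] [ 0.103 -0.013  0.612] [ 0.146 -0.038  0.598]Traceback (most recent call last):
  File "arm.py", line 14, in <module>
    w=np.where(mm[v])[0]; a=P[v,w]; i=len(w)//2; print(v,w[[0,-1]],a[0].round(3),a[i].round(3),a[-1].round(3))
                                                         ~^^^^^^^^
IndexError: index 0 is out of bounds for axis 0 with size 0
```

```bash
cat > arm2.py <<'E'
from fk import *
s,c,P=look('scene'); im=c['img'].astype(int); q=s['joint_pos']
m=(im[...,1]-im[...,0]>15)&(c['z_map']<.4)&(c['z_map']>.02); Q=P[m]; Q=Q[(Q[:,0]<.3)&(Q[:,2]>.56)]
e=f(q,x)[0]; u=e/np.linalg.norm(e)
def res(p): d=Q[::20]-[p[2],p[3],p[0]]; return np.linalg.norm(d-np.outer(d@u,u),axis=1)-p[1]
print(len(Q),least_squares(lambda p:res([p[0],p[1],0,0]),[.3,.055],loss='soft_l1',f_scale=.002).x.round(3))
r=least_squares(lambda p:res([p[0],p[1],0,p[2]]),[.3,.055,0],loss='soft_l1',f_scale=.002); print(r.x.round(3),np.abs(r.fun).mean())
E
python3 arm2.py
```

```text
43491 [0.255 0.062]
[ 0.292  0.044 -0.01 ] 0.0006068406274692839
```

>>> arm_command([
  [[-0.1, 0.1, 2.5, 0, 0, 0, 0.5], [-0.1, 0.1, 5, 0, 0, 0, 0.5], [-0.1, 0.1, 7.2, 0, 0, 0, 0.5], [-0.1, 0.1, 7.2, 0, 0, 0, 0.5]],
])

```text
clock: 6.28
ee_pos: [0.5783, 0.2578, 0.2245]
tcp_rot: [-3.139, 0.001, 1.661]
ft_force: [-0.7, -0.5, 0.4]
grip_width: 0.499
grip_force: 0.0
```

```bash
python3 rec.py; python3 fk.py|tail -3; python3 go.py .581 .260 .204 95; python3 - <<'E'
from h import *
print(bot.sense()['joint_efforts'].round(1))
s,c,P=look('wrist'); save(c,'wrist6'); s,c,P=look('side'); save(c,'side6')
a=cv2.imread('pics/wrist6.png');b=cv2.imread('pics/side6.png')[60:300,150:350]; cv2.imwrite('pics/pair6.png',np.hstack([cv2.resize(a,(440,330)),cv2.resize(b,(275,330),interpolation=2)]))
E
```

```text
6.28 q [-0.208  0.51  -0.402  1.816  0.253  0.869 -0.64 ] p [0.5783 0.2578 0.2245] r [-3.139e+00  1.000e-03  1.661e+00] F [-0.7 -0.5  0.4] w 0.499 0.0
forearm at x 0.3 y 0.04 z-W 0.527
forearm at x 0.36 y 0.087 z-W 0.462
forearm at x 0.42 y 0.134 z-W 0.398
shift [0.2  0.29 2.05] turn [-0.1  0.1  0.2]
[ -0.9 -49.   -4.5 -19.7   0.1  -0.5  -0.1]
```

View pics/pair6.png

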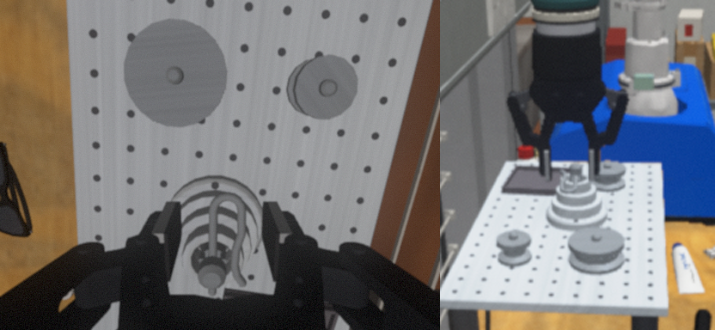

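In the wrist view the fingers straddle the loop, with the pads beside it (loop apex at about (228,195) and pin at (210,275) in the panel). I go down and close.

>>> arm_command([
  [[0.2, 0.2, 1, 0, 0, 0, 0.5], [0.3, 0.2, 2, 0, 0, 0, 0.5], [0.3, 0.2, 2, 0, 0, 0, 0.3], [0.3, 0.2, 2, 0, 0, 0, 0], [0.3, 0.2, 2, 0, 0, 0, 0]],
])

```text
clock: 6.8
ee_pos: [0.5802, 0.2622, 0.2059]
tcp_rot: [3.141, -0.0, 1.661]
ft_force: [-0.2, 0.2, -0.5]
grip_width: 0.207
grip_force: 58.5
```

>>> arm_command([
  [[0, 0, 0, 0, 0, 0, 0], [0, 0, 0, 0, 0, 0, 0], [0, 0, 0, 0, 0, 0, 0], [0, 0, 0, 0, 0, 0, 0]],
])

```text
clock: 7.13
ee_pos: [0.5802, 0.2621, 0.2058]
tcp_rot: [3.141, -0.0, 1.661]
ft_force: [-0.4, -0.6, -0.7]
grip_width: 0.204
grip_force: 58.6
```

```bash
python3 rec.py
```

```text
7.13 q [-0.22   0.534 -0.394  1.825  0.267  0.834 -0.655] p [0.5802 0.2621 0.2058] r [ 3.141 -0.     1.661] F [-0.4 -0.6 -0.7] w 0.204 58.56452453881502
```

Gripped (17 mm, 58 N). I pull along the clip's -x.

>>> arm_command([
  [[1, 0, 0, 0, 0, 0, 0], [2, 0, 0, 0, 0, 0, 0], [3, 0, 0, 0, 0, 0, 0], [4.2, 0, 0, 0, 0, 0, 0], [4.2, 0, 0, 0, 0, 0, 0]],
])

```text
clock: 7.55
ee_pos: [0.5751, 0.3091, 0.2061]
tcp_rot: [3.141, -0.004, 1.666]
ft_force: [-0.2, 0.6, 0.1]
grip_width: 0.206
grip_force: 58.7
```

```bash
python3 rec.py; python3 - <<'E'
from h import *
s,c,P=look('wrist'); save(c,'wrist7'); s,c,P=look('side'); save(c,'side7')
a=cv2.imread('pics/wrist7.png');b=cv2.imread('pics/side7.png')[60:300,150:350]; cv2.imwrite('pics/pair7.png',np.hstack([cv2.resize(a,(440,330)),cv2.resize(b,(275,330),interpolation=2)]))
E
```

```text
7.55 q [-0.288  0.553 -0.396  1.789  0.269  0.85  -0.714] p [0.5751 0.3091 0.2061] r [ 3.141 -0.004  1.666] F [-0.2  0.6  0.1] w 0.206 58.67014992982149
```

View pics/pair7.png

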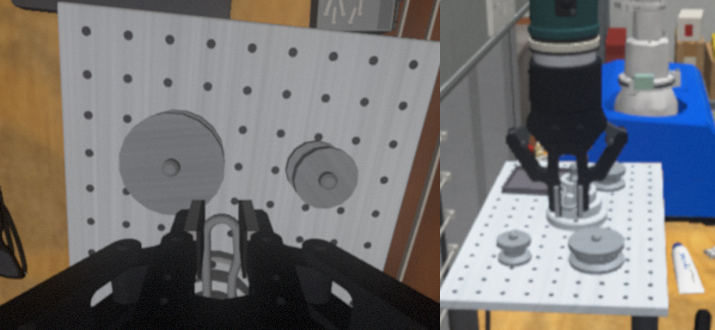

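The clip is out of the pin and held between the pads, with the stack undisturbed. I lift it.

>>> arm_command([
  [[0.5, 0, -2, 0, 0, 0, 0], [0.5, 0, -4, 0, 0, 0, 0], [0.5, 0, -7, 0, 0, 0, 0], [0.5, 0, -10, 0, 0, 0, 0], [0.5, 0, -10, 0, 0, 0, 0]],
])

```text
clock: 8.07
ee_pos: [0.5791, 0.3106, 0.3124]
tcp_rot: [3.131, -0.005, 1.66]
ft_force: [1.1, 1.2, -0.0]
grip_width: 0.204
grip_force: 58.7
```

```bash
python3 rec.py; python3 go.py .608 .1195 .30 175.7
```

```text
8.07 q [-0.265  0.451 -0.425  1.683  0.212  1.041 -0.669] p [0.5791 0.3106 0.3124] r [ 3.131 -0.005  1.66 ] F [ 1.1  1.2 -0. ] w 0.204 58.66785675287247
shift [-19.29   1.16   1.17] turn [  0.7   0.2 -80.6]
```

>>> arm_command([
  [[-3, 0.2, 0, 0, 0, -7, 0], [-6, 0.4, 0, 0, 0, -14, 0], [-9, 0.6, 0, 0, 0, -21, 0], [-12, 0.8, 0, 0, 0, -28, 0], [-15, 1, 0, 0, 0, -35, 0]],
])

```text
clock: 8.48
ee_pos: [0.5993, 0.158, 0.3053]
tcp_rot: [-3.141, 0.001, 2.277]
ft_force: [0.3, -0.5, 0.1]
grip_width: 0.202
grip_force: 58.6
```

>>> arm_command([
  [[0, 0, 0, 0, 0, -7, 0], [0, 0, 0, 0, 0, -14, 0], [0, 0, 0, 0, 0, -21, 0], [0, 0, 0, 0, 0, -28, 0], [0, 0, 0, 0, 0, -35, 0]],
])

```text
clock: 8.9
ee_pos: [0.5993, 0.1591, 0.3052]
tcp_rot: [-3.14, -0.0, 2.887]
ft_force: [-0.5, 0.5, -0.2]
grip_width: 0.204
grip_force: 58.6
```

```bash
python3 rec.py; python3 go.py .608 .1195 .22 175.7;python3 fk.py|tail -3
```

```text
8.9 q [ 0.166  0.462 -0.705  1.757  0.34   1.049  0.657] p [0.5993 0.1591 0.3052] r [-3.14  -0.     2.887] F [-0.5  0.5 -0.2] w 0.204 58.64691596478224
shift [-1.84 -3.6   8.52] turn [ -0.1  -0.  -10.3]
forearm at x 0.3 y -0.044 z-W 0.519
forearm at x 0.36 y -0.004 z-W 0.478
forearm at x 0.42 y 0.037 z-W 0.436
```

>>> arm_command([
  [[-0.6, -1.2, 2, 0, 0, -4, 0], [-1.2, -2.4, 4, 0, 0, -8, 0], [-1.8, -3.6, 6, 0, 0, -10.3, 0], [-1.8, -3.6, 8.5, 0, 0, -10.3, 0], [-1.8, -3.6, 8.5, 0, 0, -10.3, 0]],
])

```text
clock: 9.32
ee_pos: [0.6046, 0.1167, 0.2154]
tcp_rot: [-3.137, -0.009, 3.059]
ft_force: [-0.5, 0.3, -0.4]
grip_width: 0.207
grip_force: 58.7
```

```bash
python3 rec.py; python3 go.py .608 .1195 .165 175.7;python3 fk.py|tail -3; python3 - <<'E'
from h import *
s,c,P=look('wrist'); save(c,'wrist8'); s,c,P=look('side'); save(c,'side8')
a=cv2.imread('pics/wrist8.png');b=cv2.imread('pics/side8.png')[60:300,150:350]; cv2.imwrite('pics/pair8.png',np.hstack([cv2.resize(a,(440,330)),cv2.resize(b,(275,330),interpolation=2)]))
E
```

```text
9.32 q [ 0.217  0.56  -0.693  1.849  0.447  0.905  0.801] p [0.6046 0.1167 0.2154] r [-3.137 -0.009  3.059] F [-0.5  0.3 -0.4] w 0.207 58.69447410106659
shift [-0.36  0.34  5.04] turn [-0.3 -0.5 -0.4]
forearm at x 0.3 y -0.105 z-W 0.526
forearm at x 0.36 y -0.061 z-W 0.467
forearm at x 0.42 y -0.018 z-W 0.407
```

View pics/pair8.png

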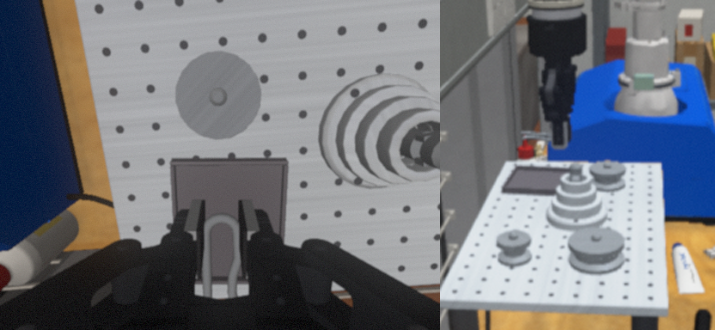

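The wrist view shows the tray below the held clip, its far edge at about (230,160) in the panel and the stub and stack clear. The forearm is estimated to run close to the hose in this posture, so I check the torques before going lower.

```bash
cat > arm3.py <<'E'
from fk import *
s,c,P=look('scene'); im=c['img'].astype(int); q=s['joint_pos']; print('eff',s['joint_efforts'].round(1))
m=(im[...,1]-im[...,0]>15)&(im[...,2]-im[...,0]>10)&(c['z_map']<.5)&(c['z_map']>.02); Q=P[m]; Q=Q[(Q[:,0]<.35)&(Q[:,2]>.4)]
e=f(q,x)[0]; u=e/np.linalg.norm(e)
print(len(Q),Q.min(0).round(2),Q.max(0).round(2))
def res(p): d=Q[::20]-[p[2],p[3],p[0]]; return np.linalg.norm(d-np.outer(d@u,u),axis=1)-p[1]
for g in ([0,0],None):
    r=least_squares(lambda p:res([p[0],p[1],0,0] if g else [p[0],p[1],0,p[2]]),[.3,.055,0],loss='soft_l1',f_scale=.002); print(r.x.round(3),np.abs(r.fun).mean())
E
python3 arm3.py
```

```text
eff [  0.7 -44.5  -6.6 -16.6   0.1   0.1  -0. ]
68903 [ 0.06 -0.11  0.48] [0.28 0.34 0.66]
[0.275 0.057 0.   ] 0.0017316752921741902
[ 0.299  0.045 -0.007] 0.0009399354646029541
```

No contact, but lowering here would press the forearm toward the hose. Going in with the gripper turned the other way swings the elbow to the safe side, so I lift and turn back.

>>> arm_command([
  [[0, 0, -2, 0, 0, 7, 0], [0, 0, -4, 0, 0, 14, 0], [0, 0, -6, 0, 0, 21, 0], [0, 0, -8, 0, 0, 28, 0], [0, 0, -8, 0, 0, 35, 0]],
])

```text
clock: 9.88
ee_pos: [0.6107, 0.124, 0.3078]
tcp_rot: [3.131, 0.007, 2.447]
ft_force: [0.0, 0.6, 0.3]
grip_width: 0.206
grip_force: 58.7
```

>>> arm_command([
  [[0, 0, 0, 0, 0, 7, 0], [0, 0, 0, 0, 0, 14, 0], [0, 0, 0, 0, 0, 21, 0], [0, 0, 0, 0, 0, 28, 0], [0, 0, 0, 0, 0, 35, 0]],
])

```text
clock: 10.3
ee_pos: [0.6082, 0.1227, 0.3033]
tcp_rot: [3.137, -0.0, 1.837]
ft_force: [-0.3, 0.6, -1.0]
grip_width: 0.205
grip_force: 58.7
```

>>> arm_command([
  [[0, 0, 0, 0, 0, 7, 0], [0, 0, 0, 0, 0, 14, 0], [0, 0, 0, 0, 0, 21, 0], [0, 0, 0, 0, 0, 28, 0], [0, 0, 0, 0, 0, 35, 0]],
])

```text
clock: 10.72
ee_pos: [0.6082, 0.1228, 0.3032]
tcp_rot: [3.139, -0.003, 1.226]
ft_force: [-0.4, -0.3, -0.1]
grip_width: 0.202
grip_force: 58.7
```

>>> arm_command([
  [[0, 0, 0, 0, 0, 7, 0], [0, 0, 0, 0, 0, 14, 0], [0, 0, 0, 0, 0, 21, 0], [0, 0, 0, 0, 0, 28, 0], [0, 0, 0, 0, 0, 35, 0]],
])

```text
clock: 11.13
ee_pos: [0.6081, 0.1229, 0.3031]
tcp_rot: [3.141, -0.004, 0.616]
ft_force: [-0.5, 0.4, -0.2]
grip_width: 0.2
grip_force: 58.7
```

>>> arm_command([
  [[0, 0, 0, 0, 0, 7, 0], [0, 0, 0, 0, 0, 14, 0], [0, 0, 0, 0, 0, 21, 0], [0, 0, 0, 0, 0, 28, 0], [0, 0, 0, 0, 0, 35, 0]],
])

```text
clock: 11.55
ee_pos: [0.6082, 0.1229, 0.3031]
tcp_rot: [-3.139, -0.004, 0.005]
ft_force: [-0.3, -0.0, 0.6]
grip_width: 0.207
grip_force: 58.6
```

```bash
python3 rec.py; python3 go.py .660 .1157 .22 -4.3;python3 fk.py|tail -3
```

```text
11.55 q [-0.261  0.384 -0.015  1.784  0.005  0.97  -1.844] p [0.6082 0.1229 0.3031] r [-3.139 -0.004  0.005] F [-0.3 -0.   0.6] w 0.207 58.64236246794462
shift [5.15 0.77 8.33] turn [-0.1 -0.2  4.6]
forearm at x 0.3 y 0.057 z-W 0.51
forearm at x 0.36 y 0.07 z-W 0.469
forearm at x 0.42 y 0.083 z-W 0.427
```

>>> arm_command([
  [[1.5, 0.2, 2, 0, 0, 2, 0], [3, 0.5, 4, 0, 0, 4.6, 0], [4.5, 0.8, 6, 0, 0, 4.6, 0], [5.2, 0.8, 8.3, 0, 0, 4.6, 0], [5.2, 0.8, 8.3, 0, 0, 4.6, 0]],
])

```text
clock: 11.97
ee_pos: [0.6591, 0.1144, 0.2152]
tcp_rot: [3.142, 0.004, -0.071]
ft_force: [-0.9, 0.2, -0.9]
grip_width: 0.203
grip_force: 58.6
```

```bash
python3 rec.py; python3 go.py .660 .1157 .164 -4.3;python3 fk.py|tail -3; python3 arm3.py|head -1
```

```text
11.97 q [-0.243  0.538  0.006  1.754 -0.005  0.854 -1.876] p [0.6591 0.1144 0.2152] r [ 3.142  0.004 -0.071] F [-0.9  0.2 -0.9] w 0.203 58.61623853445053
shift [ 0.1  -0.14  5.12] turn [0.  0.2 0.3]
forearm at x 0.3 y 0.051 z-W 0.53
forearm at x 0.36 y 0.061 z-W 0.476
forearm at x 0.42 y 0.071 z-W 0.423
eff [  0.3 -52.8   1.2 -20.9   0.   -0.5   0. ]
```

>>> arm_command([
  [[0, -0.1, 1.5, 0, 0, 0, 0], [0, -0.1, 3, 0, 0, 0, 0], [0, -0.1, 4.5, 0, 0, 0, 0], [0, -0.1, 4.5, 0, 0, 0, 0], [0, -0.1, 4.5, 0, 0, 0, 0]],
])

```text
clock: 12.43
ee_pos: [0.6597, 0.1155, 0.1745]
tcp_rot: [-3.14, -0.001, -0.071]
ft_force: [0.3, 0.8, -0.4]
grip_width: 0.204
grip_force: 58.6
```

```bash
python3 rec.py; python3 go.py .660 .1157 .164 -4.3;python3 - <<'E'
from mw import *
s,c,P=look('wrist'); d=c['img']; P1=P
# tray floor & clip seen in tool frame: report tray rect, clip loop points z
z=P[...,2]; inb=(abs(P[...,0]-.634)<.044)&(abs(P[...,1]-.1176)<.036)
for a,b in [(.158,.168),(.168,.174),(.174,.18),(.18,.19),(.19,.2)]:
    m=inb&(z>a)&(z<b); q=P[m]; print(a,b,m.sum(), q[:,:2].min(0).round(3) if m.sum() else '', q[:,:2].max(0).round(3) if m.sum() else '', np.median(c['img'][m],0) if m.sum() else '')
E
```

```text
12.43 q [-0.243  0.583  0.004  1.785 -0.004  0.773 -1.878] p [0.6597 0.1155 0.1745] r [-3.14e+00 -1.00e-03 -7.10e-02] F [ 0.3  0.8 -0.4] w 0.204 58.62981028854847
shift [ 0.02 -0.02  1.05] turn [-0.1 -0.1  0.2]
0.158 0.168 8295 [0.598 0.082] [0.678 0.154] [111. 105. 108.]
0.168 0.174 111 [0.66  0.082] [0.678 0.154] [112. 105. 109.]
0.174 0.18 119 [0.659 0.096] [0.672 0.129] [76. 74. 73.]
0.18 0.19 2678 [0.618 0.092] [0.673 0.137] [112. 111. 113.]
0.19 0.2 892 [0.648 0.092] [0.672 0.137] [44. 42. 44.]
```

>>> arm_command([
  [[0, 0, 0.6, 0, 0, 0, 0], [0, 0, 1.1, 0, 0, 0, 0], [0, 0, 1.1, 0, 0, 0, 0], [0, 0, 1.1, 0, 0, 0, 0]],
])

```text
clock: 12.82
ee_pos: [0.661, 0.1148, 0.1636]
tcp_rot: [-3.14, -0.003, -0.072]
ft_force: [-1.0, 0.2, 5.2]
grip_width: 0.205
grip_force: 62.0
```

>>> arm_command([
  [[0, 0, 0, 0, 0, 0, 0.24], [0, 0, 0, 0, 0, 0, 0.28], [0, 0, 0, 0, 0, 0, 0.32], [0, 0, 0, 0, 0, 0, 0.35], [0, 0, 0, 0, 0, 0, 0.35]],
])

```text
clock: 13.23
ee_pos: [0.6608, 0.1159, 0.1627]
tcp_rot: [-3.139, -0.002, -0.071]
ft_force: [0.5, 2.5, 5.6]
grip_width: 0.347
grip_force: 2.9
```

>>> arm_command([
  [[0, 0, -1, 0, 0, 0, 0.35], [0, 0, -3, 0, 0, 0, 0.35], [0, 0, -6, 0, 0, 0, 0.35], [0, 0, -10, 0, 0, 0, 0.35], [0, 0, -13, 0, 0, 0, 0.35]],
])

```text
clock: 13.65
ee_pos: [0.6595, 0.1134, 0.2938]
tcp_rot: [3.141, 0.0, -0.073]
ft_force: [1.2, 0.6, 0.0]
grip_width: 0.35
grip_force: 0.0
```

```bash
python3 rec.py; python3 - <<'E'
from h import *
s,c,P=look('wrist'); save(c,'wrist9'); z=P[...,2]; inb=(abs(P[...,0]-.634)<.044)&(abs(P[...,1]-.1176)<.036)
m=inb&(z>.1655)&(z<.2); q=P[m]; print(m.sum(),'z pct',np.percentile(q[:,2],[5,50,95,99]).round(4),cv2.minAreaRect(q[:,:2].astype(np.float32)))
T=np.load('/tmp/w4.npz')['P']
m=(z>.222)&(z<.24)&(np.hypot(P[...,0]-.575,P[...,1]-.223)<.03); print('pin',m.sum(),P[m].mean(0))
E
```

```text
13.65 q [-0.247  0.46   0.012  1.682 -0.005  1.    -1.877] p [0.6595 0.1134 0.2938] r [ 3.141  0.    -0.073] F [1.2 0.6 0. ] w 0.35 0.0
924 z pct [0.1658 0.167  0.1691 0.1699] ((0.6341508030891418, 0.11737736314535141), (0.08791187405586243, 0.07148610800504684), 0.87489253282547)
pin 16 [0.57501269 0.22621726 0.23135542]
```

The clip is flat on the tray floor (points up to 0.170, expected clip top 0.168). Next I go over the spindle for the rings.

```bash
python3 go.py .58 .223 .33 -4
```

```text
shift [ -9.07 -10.26  -3.  ] turn [-0.1 -0.6 -0.2]
```

>>> arm_command([
  [[-2, -2.3, -1, 0, 0, 0, 0.7], [-4, -4.6, -2, 0, 0, 0, 0.7], [-6, -6.9, -3, 0, 0, 0, 0.7], [-8, -9.2, -3, 0, 0, 0, 0.7], [-9, -10.2, -3, 0, 0, 0, 0.7]],
])

```text
clock: 14.12
ee_pos: [0.5744, 0.2264, 0.322]
tcp_rot: [-3.14, 0.002, -0.067]
ft_force: [-1.3, 0.4, -0.7]
grip_width: 0.695
grip_force: 0.0
```

>>> arm_command([
  [[0, 0, 0, 0, 0, 0, 0.6]],
])

```text
clock: 14.2
ee_pos: [0.5741, 0.2261, 0.3213]
tcp_rot: [-3.141, 0.003, -0.065]
ft_force: [-0.4, 0.6, -0.2]
grip_width: 0.599
grip_force: 0.0
```

```bash
cat > ring.py <<'E'
from h import *
import sys
# ring.py ztop rout [cx cy]: circle fit of the top-face pixels (bore edge excluded by outer enclosing circle)
zt,ro=float(sys.argv[1]),float(sys.argv[2]); cx,cy=(float(a) for a in (sys.argv[3:5] or (.575,.223)))
s,c,P=look('wrist'); z=P[...,2]; m=(abs(z-zt)<.003)&(np.hypot(P[...,0]-cx,P[...,1]-cy)<ro+.012)
q=P[m]; print('n',m.sum(),'z',np.median(q[:,2]).round(4)); 
ctr,r=cv2.minEnclosingCircle(q[:,:2].astype(np.float32)); print('enclosing',np.round(ctr,4),round(r,4))
i=cv2.convexHull(q[:,:2].astype(np.float32))[:,0]; A=np.c_[2*i,np.ones(len(i))]; b=(i**2).sum(1); k=np.linalg.lstsq(A,b,rcond=None)[0]; print('hull fit',k[:2].round(4),np.sqrt(k[2]+k[:2]@k[:2]).round(4))
m=(z>.222)&(z<.24)&(np.hypot(P[...,0]-.575,P[...,1]-.223)<.02)
if m.sum()>20: print('pin',m.sum(),np.round(cv2.minEnclosingCircle(P[m][:,:2].astype(np.float32))[0],4),P[m][:,2].max())
E
python3 rec.py; python3 fk.py|tail -3; python3 ring.py .214 .019; python3 ring.py .2 .025; python3 ring.py .186 .031
```

```text
14.2 q [-0.432  0.365 -0.021  1.766  0.007  1.013 -2.091] p [0.5741 0.2261 0.3213] r [-3.141e+00  3.000e-03 -6.500e-02] F [-0.4  0.6 -0.2] w 0.599 0.0
forearm at x 0.3 y 0.115 z-W 0.503
forearm at x 0.36 y 0.139 z-W 0.462
forearm at x 0.42 y 0.164 z-W 0.422
n 992 z 0.2131
enclosing [0.5764 0.2224] 0.019
hull fit [0.5765 0.2224] 0.0186
pin 397 [0.5764 0.2225] 0.23295144629480197
n 1008 z 0.1993
enclosing [0.5764 0.2225] 0.0249
hull fit [0.5765 0.2225] 0.0246
pin 395 [0.5763 0.2226] 0.23315326266818218
n 1095 z 0.1853
enclosing [0.5764 0.2225] 0.031
hull fit [0.5766 0.2225] 0.0305
pin 394 [0.5765 0.2227] 0.23303935154622116
```

```bash
python3 go.py .576 .2225 .2025 -4
```

```text
shift [-0.22 -0.25 11.86] turn [ 0.1  0.  -0.3]
```

>>> arm_command([
  [[0, 0.2, 3, 0, 0, 0, 0.6], [0.1, 0.3, 6, 0, 0, 0, 0.6], [0.2, 0.3, 8.9, 0, 0, 0, 0.6], [0.2, 0.3, 8.9, 0, 0, 0, 0.6], [0.2, 0.3, 8.9, 0, 0, 0, 0.6]],
])

```text
clock: 14.77
ee_pos: [0.5791, 0.2167, 0.231]
tcp_rot: [3.138, 0.003, -0.075]
ft_force: [-0.5, 0.0, 0.5]
grip_width: 0.601
grip_force: 0.0
```

```bash
python3 rec.py; python3 go.py .576 .2225 .2025 -4
```

```text
14.77 q [-0.42   0.458 -0.016  1.855  0.011  0.833 -2.089] p [0.5791 0.2167 0.231 ] r [ 3.138e+00  3.000e-03 -7.500e-02] F [-0.5  0.   0.5] w 0.601 0.0
shift [-0.35 -0.57  2.85] turn [ 0.2  0.2 -0.3]
```

>>> arm_command([
  [[-0.3, -0.5, 0.5, 0, 0, 0, 0.6], [-0.35, -0.55, 1.5, 0, 0, 0, 0.6], [-0.35, -0.55, 2.8, 0, 0, 0, 0.6], [-0.35, -0.55, 2.8, 0, 0, 0, 0.6], [-0.35, -0.55, 2.8, 0, 0, 0, 0.6]],
])

```text
clock: 15.18
ee_pos: [0.576, 0.2254, 0.2049]
tcp_rot: [-3.142, -0.0, -0.072]
ft_force: [0.4, -0.7, -0.0]
grip_width: 0.597
grip_force: 0.0
```

>>> arm_command([
  [[0, 0, 0, 0, 0, 0, 0.5], [0, 0, 0, 0, 0, 0, 0.3], [0, 0, 0, 0, 0, 0, 0], [0, 0, 0, 0, 0, 0, 0], [0, 0, 0, 0, 0, 0, 0]],
])

```text
clock: 15.6
ee_pos: [0.577, 0.2256, 0.2062]
tcp_rot: [-3.14, -0.002, -0.072]
ft_force: [-1.1, -0.1, 6.0]
grip_width: 0.398
grip_force: 60.3
```

```bash
python3 rec.py
```

```text
15.6 q [-0.432  0.486 -0.02   1.878  0.013  0.775 -2.102] p [0.577  0.2256 0.2062] r [-3.14e+00 -2.00e-03 -7.20e-02] F [-1.1 -0.1  6. ] w 0.398 60.26348710991442
```

>>> arm_command([
  [[0, 0, -1, 0, 0, 0, 0], [0, 0, -2, 0, 0, 0, 0], [0, 0, -4, 0, 0, 0, 0], [0, 0, -7, 0, 0, 0, 0], [0, 0, -7, 0, 0, 0, 0]],
])

```text
clock: 16.02
ee_pos: [0.5794, 0.2266, 0.281]
tcp_rot: [-3.136, -0.009, -0.072]
ft_force: [-0.1, 0.6, 0.9]
grip_width: 0.394
grip_force: 59.8
```

```bash
python3 rec.py; python3 ring.py .283 .019 .577 .225; python3 ring.py .276 .019 .577 .225;python3 ring.py .2 .025; python3 go.py .635 .3288 .276 -4
```

```text
16.02 q [-0.432  0.404 -0.018  1.809  0.009  0.918 -2.098] p [0.5794 0.2266 0.281 ] r [-3.136 -0.009 -0.072] F [-0.1  0.6  0.9] w 0.394 59.82956551015377
n 796 z 0.2832
enclosing [0.5841 0.226 ] 0.0235
hull fit [0.5818 0.2269] 0.0188
pin 110 [0.5797 0.2216] 0.23073190579607059
n 605 z 0.2763
enclosing [0.5818 0.2252] 0.0176
hull fit [0.5814 0.2253] 0.0164
pin 129 [0.5798 0.2217] 0.23141543633926923
n 2151 z 0.1993
enclosing [0.5766 0.2226] 0.0249
hull fit [0.5766 0.2225] 0.0245
pin 161 [0.5786 0.2219] 0.23168324413862454
shift [  5.14 -10.76  -0.06] turn [-0.  -0.  -0.1]
```

>>> arm_command([
  [[1.2, -2.5, 0, 0, 0, 0, 0], [2.4, -5, 0, 0, 0, 0, 0], [3.6, -7.5, 0, 0, 0, 0, 0], [5, -10, 0, 0, 0, 0, 0], [5.2, -10.8, 0, 0, 0, 0, 0]],
])

```text
clock: 16.58
ee_pos: [0.6363, 0.3337, 0.2729]
tcp_rot: [-3.139, 0.001, -0.069]
ft_force: [-0.1, 0.2, -0.2]
grip_width: 0.403
grip_force: 59.8
```

>>> arm_command([
  [[0, 0, 2, 0, 0, 0, 0], [0, 0, 4, 0, 0, 0, 0], [0, 0, 4, 0, 0, 0, 0], [0, 0, 4, 0, 0, 0, 0]],
])

```text
clock: 16.92
ee_pos: [0.634, 0.3278, 0.2324]
tcp_rot: [3.138, 0.005, -0.072]
ft_force: [0.5, -0.4, -0.3]
grip_width: 0.398
grip_force: 59.9
```

```bash
python3 rec.py; python3 go.py .635 .3288 .202 -4; python3 - <<'E'
from h import *
s,c,P=look('wrist'); save(c,'wrist10'); p=s['ee_pos']; z=P[...,2]
for dz in (-.008,-.004,0,.004,.006,.008,.010,.014):
    m=(abs(z-p[2]-dz)<.002)&(np.hypot(P[...,0]-p[0],P[...,1]-p[1])<.022); 
    if m.sum(): q=P[m]; print(dz,m.sum(),np.round(cv2.minEnclosingCircle(q[:,:2].astype(np.float32))[0],4),q[:,:2].min(0).round(4),q[:,:2].max(0).round(4),np.median(c['img'][m],0))
E
python3 ring.py .186 .019 .635 .3288
```

```text
16.92 q [-0.526  0.577 -0.022  1.629  0.015  0.941 -2.197] p [0.634  0.3278 0.2324] r [ 3.138  0.005 -0.072] F [ 0.5 -0.4 -0.3] w 0.398 59.86199760809541
shift [ 0.11 -0.11  3.03] turn [ 0.2  0.3 -0.1]
-0.008 19 [0.6358 0.3262] [0.62   0.3159] [0.6512 0.3401] [124. 127. 127.]
-0.004 375 [0.6374 0.327 ] [0.6202 0.3102] [0.6524 0.343 ] [83. 84. 84.]
0 472 [0.6374 0.3269] [0.62   0.3096] [0.6526 0.3435] [76. 76. 77.]
0.004 744 [0.6351 0.3278] [0.6154 0.3084] [0.6527 0.3459] [79. 80. 80.]
0.006 2749 [0.6351 0.3277] [0.615  0.3082] [0.6526 0.3459] [156. 157. 159.]
0.008 2463 [0.6352 0.3277] [0.615  0.3082] [0.6524 0.3459] [157. 158. 161.]
0.01 275 [0.6353 0.3278] [0.6161 0.3082] [0.6516 0.3457] [104. 106. 107.]
0.014 157 [0.6355 0.3278] [0.6226 0.3084] [0.6469 0.3461] [45. 46. 47.]
n 1819 z 0.1854
enclosing [0.6356 0.3289] 0.0193
hull fit [0.6356 0.3286] 0.0188
```

>>> arm_command([
  [[0.15, -0.15, 1, 0, 0, 0, 0], [0.15, -0.15, 2.5, 0, 0, 0, 0], [0.15, -0.15, 3.6, 0, 0, 0, 0], [0.15, -0.15, 3.6, 0, 0, 0, 0], [0.15, -0.15, 3.6, 0, 0, 0, 0]],
])

```text
clock: 17.43
ee_pos: [0.6368, 0.3302, 0.198]
tcp_rot: [3.141, 0.001, -0.072]
ft_force: [0.4, 0.1, 0.7]
grip_width: 0.399
grip_force: 59.9
```

```bash
python3 rec.py;  python3 go.py .635 .3288 .1925 -4; python3 fk.py|tail -3
```

```text
17.43 q [-0.527  0.614 -0.023  1.65   0.017  0.878 -2.199] p [0.6368 0.3302 0.198 ] r [ 3.141e+00  1.000e-03 -7.200e-02] F [0.4 0.1 0.7] w 0.399 59.8663111589849
shift [-0.17  0.15  0.55] turn [ 0.   0.1 -0.1]
forearm at x 0.3 y 0.146 z-W 0.514
forearm at x 0.36 y 0.178 z-W 0.458
forearm at x 0.42 y 0.21 z-W 0.401
```

>>> arm_command([
  [[0, 0, 0.3, 0, 0, 0, 0], [0, 0, 0.5, 0, 0, 0, 0], [0, 0, 0.55, 0, 0, 0, 0], [0, 0, 0.55, 0, 0, 0, 0]],
])

```text
clock: 17.77
ee_pos: [0.6373, 0.3306, 0.1934]
tcp_rot: [-3.141, -0.0, -0.072]
ft_force: [-0.4, -0.7, 0.0]
grip_width: 0.402
grip_force: 59.9
```

>>> arm_command([
  [[0, 0, 0, 0, 0, 0, 0.42], [0, 0, 0, 0, 0, 0, 0.46], [0, 0, 0, 0, 0, 0, 0.52], [0, 0, 0, 0, 0, 0, 0.6], [0, 0, 0, 0, 0, 0, 0.6]],
])

```text
clock: 18.18
ee_pos: [0.6373, 0.3306, 0.1933]
tcp_rot: [-3.141, -0.0, -0.072]
ft_force: [-0.6, 0.4, 0.5]
grip_width: 0.6
grip_force: 0.0
```

>>> arm_command([
  [[0, 0, -1, 0, 0, 0, 0.7], [0, 0, -3, 0, 0, 0, 0.8], [0, 0, -6, 0, 0, 0, 0.8], [0, 0, -9, 0, 0, 0, 0.8], [0, 0, -9, 0, 0, 0, 0.8]],
])

```text
clock: 18.6
ee_pos: [0.641, 0.3326, 0.2916]
tcp_rot: [-3.134, -0.011, -0.072]
ft_force: [1.0, 0.5, 0.4]
grip_width: 0.802
grip_force: 0.0
```

```bash
python3 rec.py;python3 ring.py .2 .019 .635 .3288;python3 go.py .576 .2225 .29 -4
```

```text
18.6 q [-0.528  0.529 -0.021  1.566  0.012  1.033 -2.195] p [0.641  0.3326 0.2916] r [-3.134 -0.011 -0.072] F [1.  0.5 0.4] w 0.802 0.0
n 1071 z 0.1991
enclosing [0.637  0.3302] 0.019
hull fit [0.6372 0.3301] 0.0186
pin 442 [0.5768 0.223 ] 0.2325950536223985
shift [-5.57 11.38 -0.23] turn [-0.3 -0.5 -0.1]
```

The small ring sits flat on its stub, 2 mm off centre. Next is the medium ring.

>>> arm_command([
  [[-1.3, 2.6, 0, 0, 0, 0, 0.8], [-2.6, 5.2, 0, 0, 0, 0, 0.8], [-3.9, 7.8, 0, 0, 0, 0, 0.8], [-5.2, 10.4, 0, 0, 0, 0, 0.8], [-5.4, 11.3, 0, 0, 0, 0, 0.8]],
])

```text
clock: 19.07
ee_pos: [0.5723, 0.2165, 0.2826]
tcp_rot: [3.137, 0.004, -0.076]
ft_force: [-0.7, -0.3, -1.0]
grip_width: 0.795
grip_force: 0.0
```

>>> arm_command([
  [[0, 0, 2, 0, 0, 0, 0.8], [0, 0, 4, 0, 0, 0, 0.8], [0, 0, 5, 0, 0, 0, 0.8], [0, 0, 5, 0, 0, 0, 0.8]],
])

```text
clock: 19.4
ee_pos: [0.5734, 0.2213, 0.2304]
tcp_rot: [3.139, 0.005, -0.072]
ft_force: [0.3, 0.6, -0.6]
grip_width: 0.798
grip_force: 0.0
```

```bash
python3 rec.py;python3 go.py .5765 .2225 .184 -4; python3 ring.py .2 .025
```

```text
19.4 q [-0.427  0.455 -0.02   1.863  0.011  0.83  -2.095] p [0.5734 0.2213 0.2304] r [ 3.139  0.005 -0.072] F [ 0.3  0.6 -0.6] w 0.798 0.0
shift [ 0.33 -0.16  4.64] turn [ 0.1  0.3 -0.1]
n 3945 z 0.1994
enclosing [0.5765 0.2223] 0.025
hull fit [0.5765 0.2223] 0.0247
pin 984 [0.5763 0.2222] 0.23295339146303187
```

>>> arm_command([
  [[0.2, -0.1, 1, 0, 0, 0, 0.8], [0.25, -0.1, 2.5, 0, 0, 0, 0.8], [0.25, -0.1, 4, 0, 0, 0, 0.8], [0.25, -0.1, 4.6, 0, 0, 0, 0.8], [0.25, -0.1, 4.6, 0, 0, 0, 0.8]],
])

```text
clock: 19.87
ee_pos: [0.5773, 0.2225, 0.1859]
tcp_rot: [3.141, 0.002, -0.072]
ft_force: [0.9, -0.4, 0.3]
grip_width: 0.804
grip_force: 0.0
```

>>> arm_command([
  [[0, 0, 0, 0, 0, 0, 0.7], [0, 0, 0, 0, 0, 0, 0.5], [0, 0, 0, 0, 0, 0, 0], [0, 0, 0, 0, 0, 0, 0], [0, 0, 0, 0, 0, 0, 0]],
])

```text
clock: 20.28
ee_pos: [0.5789, 0.223, 0.1888]
tcp_rot: [-3.14, -0.003, -0.072]
ft_force: [-0.8, -0.5, 6.1]
grip_width: 0.559
grip_force: 61.4
```

```bash
python3 rec.py; python3 fk.py|tail -3
```

```text
20.28 q [-0.427  0.508 -0.02   1.889  0.014  0.741 -2.097] p [0.5789 0.223  0.1888] r [-3.14e+00 -3.00e-03 -7.20e-02] F [-0.8 -0.5  6.1] w 0.559 61.440515108406544
forearm at x 0.3 y 0.111 z-W 0.511
forearm at x 0.36 y 0.136 z-W 0.44
forearm at x 0.42 y 0.161 z-W 0.37
```

```bash
cat > clr.py <<'E'
from fk import *
W=.30
hy=np.array([-.10,-.05,0,.05,.1,.15,.2,.25,.3,.35]); hx=np.array([.402,.371,.345,.323,.308,.295,.29,.276,.279,.281])+.045
ys=np.linspace(-.1,.35,91); hose=np.c_[np.interp(ys,hy,hx),ys,np.full(91,.597)]
def clear(e,w):
    e=e+[0,0,W+x[0]]; w=w+[0,0,W]; t=np.linspace(0,1,80)[:,None]; s=e+t*(w-e)
    D=np.linalg.norm(s[:,None]-hose[None],axis=2); i=np.unravel_index(D.argmin(),D.shape); return D.min().round(4),s[i[0]].round(3)
for k,(q,p,_) in enumerate(L):
    e,w=f(q,x); print(k,np.round(p,3),'q3',round(q[2],2),clear(e,w))
# planned: in-plane / swivelled elbow for a TCP position
def plan(p,tilt=0,sw=0):
    az=np.arctan2(p[1],p[0]); u=np.array([np.cos(az),np.sin(az),0]); w=np.array(p,float)-[0,0,x[0]]
    w=w+W*np.sin(tilt)*u-[0,0,W*(1-np.cos(tilt))]; D=np.linalg.norm(w); d=w/D
    a=(x[1]**2-x[2]**2+D*D)/(2*D); h=np.sqrt(x[1]**2-a*a); n=np.array([0,0,1])-d[2]*d; n/=np.linalg.norm(n); m=np.cross(d,n)
    e=a*d+h*(np.cos(sw)*n+np.sin(sw)*m); return clear(e,w+[0,0,x[0]])
print('sw+ side y?'); 
for nm,p in [('medstub',(.543,.1195,.19)),('large pick',(.5765,.2225,.168)),('large stub',(.544,.328,.182))]:
    print(nm,[(t,s,plan(p,np.radians(t),s)[0]) for t,s in [(0,0),(0,.4),(0,-.4),(10,0),(15,0),(20,0)]])
E
python3 clr.py
```

```text
0 [ 0.194 -0.698  0.433] q3 0.06 (np.float64(0.4651), array([ 0.084, -0.262,  0.845]))
1 [ 0.194 -0.698  0.633] q3 0.08 (np.float64(0.465), array([ 0.083, -0.255,  0.848]))
2 [ 0.466 -0.455  0.75 ] q3 -0.1 (np.float64(0.3926), array([ 0.154, -0.165,  0.866]))
3 [ 0.63  -0.163  0.755] q3 -0.27 (np.float64(0.3296), array([ 0.255, -0.096,  0.883]))
4 [0.626 0.173 0.755] q3 -0.44 (np.float64(0.298), array([0.246, 0.015, 0.866]))
5 [0.58  0.247 0.565] q3 -0.48 (np.float64(0.2771), array([0.36 , 0.116, 0.874]))
6 [0.584 0.243 0.441] q3 -0.48 (np.float64(0.2159), array([0.409, 0.135, 0.804]))
7 [0.58  0.261 0.3  ] q3 -0.42 (np.float64(0.1501), array([0.427, 0.15 , 0.721]))
8 [0.578 0.258 0.225] q3 -0.4 (np.float64(0.1261), array([0.429, 0.141, 0.691]))
9 [0.58  0.262 0.206] q3 -0.39 (np.float64(0.1228), array([0.433, 0.143, 0.682]))
10 [0.575 0.309 0.206] q3 -0.4 (np.float64(0.1265), array([0.431, 0.173, 0.683]))
11 [0.579 0.311 0.312] q3 -0.42 (np.float64(0.158), array([0.425, 0.182, 0.728]))
12 [0.599 0.159 0.305] q3 -0.7 (np.float64(0.1432), array([0.444, 0.051, 0.722]))
13 [0.605 0.117 
[... 1012 characters left out ...]
float64(0.1164), array([0.421, 0.162, 0.68 ]))
26 [0.579 0.223 0.189] q3 -0.02 (np.float64(0.1083), array([0.421, 0.161, 0.669]))
sw+ side y?
medstub [(0, 0, np.float64(0.0779)), (0, 0.4, np.float64(0.0628)), (0, -0.4, np.float64(0.0744)), (10, 0, np.float64(0.1044)), (15, 0, np.float64(0.115)), (20, 0, np.float64(0.1238))]
large pick [(0, 0, np.float64(0.105)), (0, 0.4, np.float64(0.1025)), (0, -0.4, np.float64(0.0836)), (10, 0, np.float64(0.1255)), (15, 0, np.float64(0.1328)), (20, 0, np.float64(0.1381))]
large stub [(0, 0, np.float64(0.0977)), (0, 0.4, np.float64(0.1157)), (0, -0.4, np.float64(0.0589)), (10, 0, np.float64(0.1167)), (15, 0, np.float64(0.1232)), (20, 0, np.float64(0.1276))]
```

Placing the medium ring with a vertical tool would bring the forearm close to the hose. A 15° tilt about the closing axis moves the wrist outward, so I regrip the ring with that tilt.

>>> arm_command([
  [[0, 0, 0, 0, 0, 0, 0.65], [0, 0, 0, 0, 0, 0, 0.75], [0, 0, 0, 0, 0, 0, 0.8], [0, 0, -0.3, 0, 0, 0, 0.8], [0, 0, -0.5, 0, 0, 0, 0.8]],
])

```text
clock: 20.7
ee_pos: [0.5776, 0.2224, 0.1921]
tcp_rot: [3.141, 0.001, -0.072]
ft_force: [0.1, -0.9, 0.8]
grip_width: 0.797
grip_force: 0.0
```

>>> arm_command([
  [[0, 0, 0, 0, -4, 0, 0.8], [0, 0, 0, 0, -8, 0, 0.8], [0, 0, 0, 0, -12, 0, 0.8], [0, 0, 0, 0, -15, 0, 0.8], [0, 0, 0, 0, -15, 0, 0.8]],
])

```text
clock: 21.12
ee_pos: [0.5803, 0.2215, 0.1914]
tcp_rot: [3.141, 0.261, -0.075]
ft_force: [-0.5, -0.0, -0.3]
grip_width: 0.801
grip_force: 0.0
```

```bash
python3 rec.py; cat > got.py <<'E'
# got.py x y z : shift in tool axes (cm) keeping orientation
from h import *
import sys
s=bot.sense(); R=Ro.from_euler('xyz',s['tcp_rot']); print('shift',(R.inv().apply(np.array(list(map(float,sys.argv[1:4])))-s['ee_pos'])*100).round(2), 'up1cm',R.inv().apply([0,0,1]).round(3))
E
python3 got.py .5765 .2225 .188; python3 ring.py .2 .025
```

```text
21.12 q [-0.332  0.605 -0.075  1.719 -0.087  1.054 -1.992] p [0.5803 0.2215 0.1914] r [ 3.141  0.261 -0.075] F [-0.5 -0.  -0.3] w 0.801 0.0
shift [-0.28 -0.08  0.43] up1cm [-0.258  0.    -0.966]
n 5320 z 0.1993
enclosing [0.5826 0.2206] 0.0358
hull fit [0.5778 0.2223] 0.03
pin 1518 [0.5772 0.2221] 0.23269615289905277
```

>>> arm_command([
  [[-0.5, -0.1, 0.15, 0, 0, 0, 0.8], [-0.5, -0.1, 0.25, 0, 0, 0, 0.75], [-0.5, -0.1, 0.25, 0, 0, 0, 0.6], [-0.5, -0.1, 0.25, 0, 0, 0, 0], [-0.5, -0.1, 0.25, 0, 0, 0, 0]],
])

```text
clock: 21.58
ee_pos: [0.5717, 0.2246, 0.192]
tcp_rot: [-3.141, 0.262, -0.071]
ft_force: [-1.7, 0.1, 4.3]
grip_width: 0.55
grip_force: 61.0
```

>>> arm_command([
  [[0, 0, 0, 0, 0, 0, 0], [0, 0, 0, 0, 0, 0, 0], [0, 0, 0, 0, 0, 0, 0]],
])

```text
clock: 21.83
ee_pos: [0.5717, 0.2246, 0.192]
tcp_rot: [-3.141, 0.263, -0.071]
ft_force: [-1.2, -0.0, 7.1]
grip_width: 0.546
grip_force: 61.2
```

```bash
python3 rec.py
```

```text
21.83 q [-0.338  0.596 -0.078  1.734 -0.089  1.048 -1.996] p [0.5717 0.2246 0.192 ] r [-3.141  0.263 -0.071] F [-1.2 -0.   7.1] w 0.546 61.182943023741245
```

>>> arm_command([
  [[-0.26, 0, -0.97, 0, 0, 0, 0], [-0.52, 0, -1.93, 0, 0, 0, 0], [-1.03, 0, -3.86, 0, 0, 0, 0], [-1.55, 0, -5.8, 0, 0, 0, 0], [-1.8, 0, -6.8, 0, 0, 0, 0]],
])

```text
clock: 22.25
ee_pos: [0.5741, 0.2241, 0.2642]
tcp_rot: [-3.14, 0.258, -0.072]
ft_force: [0.5, 0.5, -0.8]
grip_width: 0.546
grip_force: 61.6
```

>>> arm_command([
  [[0, 0, 0, 0, 0, 0, 0]],
])

```text
clock: 22.33
ee_pos: [0.5747, 0.2244, 0.2645]
tcp_rot: [-3.139, 0.256, -0.072]
ft_force: [0.1, -0.7, -0.8]
grip_width: 0.547
grip_force: 61.6
```

```bash
python3 rec.py; cat > held.py <<'E'
from h import *
import sys
ro=float(sys.argv[1]); s,c,P=look('wrist'); p=s['ee_pos']; cv=c['img'].min(-1); z=P[...,2]
m=(np.hypot(P[...,0]-p[0],P[...,1]-p[1])<ro+.012)&(z>p[2]-.01)&(z<p[2]+.02)&(cv>110); q=P[m]
A=np.c_[q[:,:2],np.ones(len(q))]
g=np.abs(q[:,2]-np.median(q[:,2]))<.004; k=np.linalg.lstsq(A[g],q[g,2],rcond=None)[0]; q=q[g]
print('TCP',p.round(4),'top z',np.median(q[:,2]).round(4),'slope deg',np.degrees(k[:2]).round(1),'enc',np.round(cv2.minEnclosingCircle(q[:,:2].astype(np.float32)),4) if 0 else [np.round(v,4) for v in cv2.minEnclosingCircle(q[:,:2].astype(np.float32))],'x',q[:,0].min().round(4),q[:,0].max().round(4),len(q))
E
python3 held.py .025; python3 ring.py .186 .031; python3 got.py .5385 .1195 .262
```

```text
22.33 q [-0.339  0.522 -0.074  1.674 -0.089  1.175 -2.006] p [0.5747 0.2244 0.2645] r [-3.139  0.256 -0.072] F [ 0.1 -0.7 -0.8] w 0.547 61.56765639781952
TCP [0.5747 0.2244 0.2645] top z 0.2718 slope deg [0.5 0.1] enc [array([0.5864, 0.2259]), np.float64(0.033)] x 0.5553 0.6047 5400
n 4250 z 0.1853
enclosing [0.5766 0.2224] 0.0309
hull fit [0.5768 0.2223] 0.0305
shift [-2.59 10.64  0.64] up1cm [-0.258 -0.    -0.966]
```

>>> arm_command([
  [[-0.6, 2.1, 0, 0, 0, 0, 0], [-1.2, 4.2, 0, 0, 0, 0, 0], [-1.8, 6.3, 0, 0, 0, 0, 0], [-2.4, 8.4, 0.3, 0, 0, 0, 0], [-2.7, 10.6, 0.6, 0, 0, 0, 0]],
])

```text
clock: 22.85
ee_pos: [0.5358, 0.1193, 0.2613]
tcp_rot: [3.141, 0.264, -0.071]
ft_force: [-0.2, 0.4, -0.2]
grip_width: 0.544
grip_force: 61.6
```

>>> arm_command([
  [[0, 0, 0, 0, 0, 0, 0], [0, 0, 0, 0, 0, 0, 0]],
])

```text
clock: 23.02
ee_pos: [0.5365, 0.1183, 0.2614]
tcp_rot: [3.14, 0.264, -0.076]
ft_force: [-0.1, 0.8, 0.1]
grip_width: 0.541
grip_force: 61.6
```

```bash
python3 rec.py; python3 held.py .025; python3 ring.py .186 .025 .543 .1195; python3 got.py .5375 .1195 .212;python3 clr.py|sed -n 30,32p; python3 arm3.py|head -1
```

```text
23.02 q [-0.217  0.447 -0.051  1.819 -0.071  1.128 -1.873] p [0.5365 0.1183 0.2614] r [ 3.14   0.264 -0.076] F [-0.1  0.8  0.1] w 0.541 61.58815462142229
TCP [0.5365 0.1183 0.2614] top z 0.2686 slope deg [-0.1 -0.1] enc [array([0.5407, 0.1205]), np.float64(0.0284)] x 0.5174 0.5672 5408
n 3830 z 0.1854
enclosing [0.5437 0.1188] 0.0252
hull fit [0.5438 0.1189] 0.0248
pin 990 [0.5764 0.2223] 0.23307619440089491
shift [1.33 0.16 4.81] up1cm [-0.26  -0.001 -0.966]
29 [0.575 0.224 0.265] q3 -0.07 (np.float64(0.1461), array([0.434, 0.135, 0.714]))
30 [0.537 0.118 0.261] q3 -0.05 (np.float64(0.1216), array([0.441, 0.078, 0.69 ]))
sw+ side y?
eff [  0.9 -45.8   0.6 -18.   -0.2   0.9  -0. ]
```

>>> arm_command([
  [[0.6, -0.05, 1.9, 0, 0, 0, 0], [1.1, -0.05, 3.7, 0, 0, 0, 0], [1.6, -0.05, 5.5, 0, 0, 0, 0], [1.78, -0.05, 6.05, 0, 0, 0, 0], [1.78, -0.05, 6.05, 0, 0, 0, 0]],
])

```text
clock: 23.58
ee_pos: [0.5379, 0.1215, 0.1979]
tcp_rot: [3.141, 0.265, -0.07]
ft_force: [0.2, 0.1, -1.2]
grip_width: 0.548
grip_force: 61.6
```

```bash
python3 rec.py; python3 held.py .025; python3 got.py .538 .119 .1928;python3 clr.py|sed -n 32p; python3 arm3.py|head -1
```

```text
23.58 q [-0.218  0.522 -0.056  1.867 -0.07   1.006 -1.866] p [0.5379 0.1215 0.1979] r [ 3.141  0.265 -0.07 ] F [ 0.2  0.1 -1.2] w 0.548 61.6058811172843
TCP [0.5379 0.1215 0.1979] top z 0.2052 slope deg [-0.2  0. ] enc [array([0.5496, 0.123 ]), np.float64(0.0329)] x 0.519 0.5681 5412
shift [0.1  0.25 0.62] up1cm [-0.26  -0.    -0.966]
31 [0.538 0.121 0.198] q3 -0.06 (np.float64(0.1033), array([0.437, 0.078, 0.669]))
eff [ -0.  -46.6  -0.  -15.7  -0.2   0.8   0. ]
```

Placing: down 5 mm, release, lift.

>>> arm_command([
  [[0.08, 0.15, 0.3, 0, 0, 0, 0], [0.14, 0.2, 0.5, 0, 0, 0, 0], [0.14, 0.2, 0.5, 0, 0, 0, 0], [0.14, 0.2, 0.5, 0, 0, 0, 0]],
])

```text
clock: 24.02
ee_pos: [0.5391, 0.1185, 0.1947]
tcp_rot: [-3.141, 0.261, -0.072]
ft_force: [-0.5, 0.5, -0.0]
grip_width: 0.546
grip_force: 61.6
```

>>> arm_command([
  [[0, 0, 0, 0, 0, 0, 0.58], [0, 0, 0, 0, 0, 0, 0.63], [0, 0, 0, 0, 0, 0, 0.7], [0, 0, 0, 0, 0, 0, 0.8], [0, 0, 0, 0, 0, 0, 0.8]],
])

```text
clock: 24.43
ee_pos: [0.539, 0.1186, 0.1944]
tcp_rot: [-3.141, 0.262, -0.072]
ft_force: [0.9, 0.3, 1.2]
grip_width: 0.8
grip_force: 0.0
```

>>> arm_command([
  [[-0.3, 0, -1, 0, 0, 0, 0.9], [-0.8, 0, -3, 0, 0, 0, 0.95], [-1.6, 0, -6, 0, 0, 0, 0.95], [-2.1, 0, -8, 0, 0, 0, 0.95], [-2.1, 0, -8, 0, 0, 0, 0.95]],
])

```text
clock: 24.85
ee_pos: [0.5423, 0.1193, 0.2823]
tcp_rot: [-3.138, 0.253, -0.072]
ft_force: [0.1, 0.4, 0.9]
grip_width: 0.95
grip_force: 0.0
```

```bash
python3 rec.py; python3 ring.py .2 .025 .543 .119; python3 ring.py .186 .031; python3 got.py .5715 .2225 .275
```

```text
24.85 q [-0.216  0.427 -0.05   1.792 -0.07   1.161 -1.871] p [0.5423 0.1193 0.2823] r [-3.138  0.253 -0.072] F [0.1 0.4 0.9] w 0.95 0.0
n 2871 z 0.1992
enclosing [0.5453 0.1176] 0.0251
hull fit [0.5453 0.1176] 0.0247
pin 773 [0.5768 0.2222] 0.23318711981708865
n 4807 z 0.1854
enclosing [0.5764 0.2221] 0.0311
hull fit [0.5766 0.222 ] 0.0307
pin 795 [0.576  0.2221] 0.23311347609563732
shift [  2.41 -10.59  -0.27] up1cm [-0.256 -0.001 -0.967]
```

>>> arm_command([
  [[0.6, -2.1, -0.2, 0, 0, 0, 0.95], [1.2, -4.2, -0.3, 0, 0, 0, 0.95], [1.8, -6.3, -0.3, 0, 0, 0, 0.95], [2.4, -8.4, -0.3, 0, 0, 0, 0.95], [2.7, -10.6, -0.3, 0, 0, 0, 0.95]],
])

```text
clock: 25.37
ee_pos: [0.5735, 0.2224, 0.2714]
tcp_rot: [3.14, 0.264, -0.073]
ft_force: [0.2, 0.2, -0.1]
grip_width: 0.95
grip_force: 0.0
```

>>> arm_command([
  [[0.3, 0, 1, 0, 0, 0, 0.95], [0.8, 0, 3, 0, 0, 0, 0.95], [1.3, 0, 5, 0, 0, 0, 0.95], [1.3, 0, 5, 0, 0, 0, 0.95], [1.3, 0, 5, 0, 0, 0, 0.95]],
])

```text
clock: 25.78
ee_pos: [0.5717, 0.2212, 0.2194]
tcp_rot: [3.139, 0.267, -0.073]
ft_force: [0.4, -0.1, -0.1]
grip_width: 0.951
grip_force: 0.0
```

```bash
python3 rec.py; python3 ring.py .186 .031; python3 got.py .574 .222 .173
```

```text
25.78 q [-0.334  0.567 -0.076  1.714 -0.087  1.102 -1.998] p [0.5717 0.2212 0.2194] r [ 3.139  0.267 -0.073] F [ 0.4 -0.1 -0.1] w 0.951 0.0
n 6489 z 0.1853
enclosing [0.5764 0.2222] 0.0313
hull fit [0.5766 0.2223] 0.0308
pin 1118 [0.5766 0.2218] 0.23291870894935485
shift [ 1.35 -0.04  4.58] up1cm [-0.261  0.001 -0.965]
```

>>> arm_command([
  [[0.5, 0, 1.5, 0, 0, 0, 0.95], [1, 0, 3, 0, 0, 0, 0.9], [1.3, 0, 4.3, 0, 0, 0, 0.9], [1.35, 0, 4.6, 0, 0, 0, 0.9], [1.35, 0, 4.6, 0, 0, 0, 0.9]],
])

```text
clock: 26.25
ee_pos: [0.5739, 0.222, 0.1729]
tcp_rot: [3.141, 0.263, -0.072]
ft_force: [0.3, -0.4, 0.2]
grip_width: 0.895
grip_force: 0.0
```

>>> arm_command([
  [[0, 0, 0, 0, 0, 0, 0.8], [0, 0, 0, 0, 0, 0, 0.7], [0, 0, 0, 0, 0, 0, 0.5], [0, 0, 0, 0, 0, 0, 0], [0, 0, 0, 0, 0, 0, 0]],
])

```text
clock: 26.67
ee_pos: [0.5756, 0.2227, 0.1753]
tcp_rot: [-3.14, 0.259, -0.072]
ft_force: [0.5, -0.4, 6.3]
grip_width: 0.682
grip_force: 63.1
```

```bash
python3 rec.py; python3 clr.py|sed -n 34,36p
```

```text
26.67 q [-0.333  0.617 -0.078  1.74  -0.086  1.018 -1.991] p [0.5756 0.2227 0.1753] r [-3.14   0.259 -0.072] F [ 0.5 -0.4  6.3] w 0.682 63.09595104306936
33 [0.572 0.221 0.219] q3 -0.08 (np.float64(0.1289), array([0.433, 0.135, 0.693]))
34 [0.576 0.223 0.175] q3 -0.08 (np.float64(0.1199), array([0.431, 0.132, 0.683]))
sw+ side y?
```

>>> arm_command([
  [[-0.26, 0, -0.97, 0, 0, 0, 0], [-0.78, 0, -2.9, 0, 0, 0, 0], [-1.55, 0, -5.8, 0, 0, 0, 0], [-2.3, 0, -8.7, 0, 0, 0, 0], [-2.5, 0, -9.4, 0, 0, 0, 0]],
])

```text
clock: 27.08
ee_pos: [0.5772, 0.2233, 0.276]
tcp_rot: [-3.138, 0.254, -0.071]
ft_force: [1.5, -0.5, -0.2]
grip_width: 0.682
grip_force: 64.5
```

>>> arm_command([
  [[0, 0, 0, 0, 0, 0, 0], [0, 0, 0, 0, 0, 0, 0]],
])

```text
clock: 27.25
ee_pos: [0.5745, 0.2221, 0.2707]
tcp_rot: [-3.142, 0.261, -0.072]
ft_force: [-0.7, 0.3, -0.5]
grip_width: 0.679
grip_force: 64.5
```

```bash
python3 rec.py; python3 held.py .031; python3 got.py .5425 .3279 .268
```

```text
27.25 q [-0.335  0.517 -0.074  1.667 -0.088  1.193 -2.005] p [0.5745 0.2221 0.2707] r [-3.142  0.261 -0.072] F [-0.7  0.3 -0.5] w 0.679 64.4727473706007
TCP [0.5745 0.2221 0.2707] top z 0.2807 slope deg [-0. -0.] enc [array([0.583 , 0.2239]), np.float64(0.0392)] x 0.5442 0.6061 9479
shift [ -3.71 -10.35   1.16] up1cm [-0.26   0.001 -0.965]
```

>>> arm_command([
  [[-0.8, -2.1, 0, 0, 0, 0, 0], [-1.6, -4.2, 0.2, 0, 0, 0, 0], [-2.4, -6.3, 0.4, 0, 0, 0, 0], [-3.2, -8.4, 0.8, 0, 0, 0, 0], [-3.6, -10.4, 1.1, 0, 0, 0, 0]],
])

```text
clock: 27.72
ee_pos: [0.5424, 0.3295, 0.2672]
tcp_rot: [3.139, 0.266, -0.072]
ft_force: [0.1, 0.6, -1.1]
grip_width: 0.681
grip_force: 64.5
```

>>> arm_command([
  [[0, 0, 0, 0, 0, 0, 0], [0, 0, 0, 0, 0, 0, 0]],
])

```text
clock: 27.88
ee_pos: [0.5427, 0.3297, 0.2671]
tcp_rot: [3.14, 0.265, -0.069]
ft_force: [0.1, -1.1, -1.7]
grip_width: 0.681
grip_force: 64.5
```

```bash
python3 rec.py; python3 held.py .031; python3 ring.py .186 .031 .544 .328; python3 got.py .5435 .3279 .197; python3 clr.py|sed -n 37p
```

```text
27.88 q [-0.476  0.541 -0.104  1.635 -0.111  1.186 -2.157] p [0.5427 0.3297 0.2671] r [ 3.14   0.265 -0.069] F [ 0.1 -1.1 -1.7] w 0.681 64.47857894003391
TCP [0.5427 0.3297 0.2671] top z 0.2771 slope deg [-0.3 -0.1] enc [array([0.5455, 0.3321]), np.float64(0.0344)] x 0.5125 0.5746 9575
n 5061 z 0.1854
enclosing [0.5446 0.3276] 0.0313
hull fit [0.5446 0.3275] 0.0308
pin 979 [0.5767 0.223 ] 0.23315998754824757
shift [ 1.74 -0.11  6.87] up1cm [-0.26   0.003 -0.966]
36 [0.543 0.33  0.267] q3 -0.1 (np.float64(0.1363), array([0.419, 0.209, 0.704]))
```

>>> arm_command([
  [[0.6, 0.2, 2, 0, 0, 0, 0], [1.1, 0.2, 4, 0, 0, 0, 0], [1.7, 0.2, 6, 0, 0, 0, 0], [1.95, 0.2, 6.85, 0, 0, 0, 0], [1.95, 0.2, 6.85, 0, 0, 0, 0]],
])

```text
clock: 28.4
ee_pos: [0.5447, 0.3238, 0.1954]
tcp_rot: [3.137, 0.266, -0.075]
ft_force: [-0.1, -1.0, -1.3]
grip_width: 0.684
grip_force: 64.5
```

>>> arm_command([
  [[0, 0, 0, 0, 0, 0, 0]],
])

```text
clock: 28.48
ee_pos: [0.546, 0.3255, 0.198]
tcp_rot: [3.141, 0.262, -0.074]
ft_force: [-0.4, 0.8, -0.3]
grip_width: 0.682
grip_force: 64.5
```

```bash
python3 rec.py; python3 held.py .031; python3 got.py .544 .3275 .190
```

```text
28.48 q [-0.469  0.609 -0.103  1.692 -0.108  1.059 -2.141] p [0.546  0.3255 0.198 ] r [ 3.141  0.262 -0.074] F [-0.4  0.8 -0.3] w 0.682 64.46667719632387
TCP [0.546  0.3255 0.198 ] top z 0.2079 slope deg [-0.  -0.1] enc [array([0.555 , 0.3273]), np.float64(0.0394)] x 0.5162 0.5773 9398
shift [-0.02 -0.11  0.92] up1cm [-0.258 -0.    -0.966]
```

>>> arm_command([
  [[0.05, -0.15, 0.3, 0, 0, 0, 0], [0.1, -0.15, 0.6, 0, 0, 0, 0], [0.1, -0.15, 0.78, 0, 0, 0, 0], [0.1, -0.15, 0.78, 0, 0, 0, 0], [0.1, -0.15, 0.78, 0, 0, 0, 0]],
])

```text
clock: 28.95
ee_pos: [0.5446, 0.3283, 0.1905]
tcp_rot: [-3.142, 0.262, -0.072]
ft_force: [0.1, -0.3, -0.6]
grip_width: 0.685
grip_force: 64.5
```

>>> arm_command([
  [[0, 0, 0, 0, 0, 0, 0.71], [0, 0, 0, 0, 0, 0, 0.75], [0, 0, 0, 0, 0, 0, 0.82], [0, 0, 0, 0, 0, 0, 0.9], [0, 0, 0, 0, 0, 0, 0.9]],
])

```text
clock: 29.37
ee_pos: [0.5448, 0.3282, 0.1905]
tcp_rot: [-3.141, 0.262, -0.072]
ft_force: [-0.9, 0.7, -0.5]
grip_width: 0.9
grip_force: 0.0
```

>>> arm_command([
  [[-0.3, 0, -1, 0, 0, 0, 1], [-0.8, 0, -3, 0, 0, 0, 1], [-1.6, 0, -6, 0, 0, 0, 1], [-2.6, 0, -10, 0, 0, 0, 1], [-3.6, 0, -13.5, 0, 0, 0, 1]],
])

```text
clock: 29.78
ee_pos: [0.5448, 0.328, 0.3325]
tcp_rot: [-3.142, 0.262, -0.072]
ft_force: [-0.1, 0.8, 0.2]
grip_width: 1.0
grip_force: 0.0
```

```bash
python3 rec.py; python3 ring.py .2 .031 .5445 .3275; python3 ring.py .2 .019 .637 .330; python3 ring.py .2 .025 .545 .118; python3 - <<'E'
from h import *
s,c,P=look('wrist'); save(c,'wfin'); s,c,P=look('side'); save(c,'sfin')
a=cv2.imread('pics/wfin.png');b=cv2.imread('pics/sfin.png')[120:300,140:340]; cv2.imwrite('pics/fin.png',np.hstack([cv2.resize(a,(440,330)),cv2.resize(b,(360,330),interpolation=2)]))
E
```

```text
29.78 q [-0.475  0.485 -0.099  1.567 -0.113  1.304 -2.169] p [0.5448 0.328  0.3325] r [-3.142  0.262 -0.072] F [-0.1  0.8  0.2] w 1.0 0.0
n 3600 z 0.1993
enclosing [0.5462 0.3277] 0.031
hull fit [0.5463 0.3276] 0.0306
pin 536 [0.5758 0.2229] 0.2334161690262484
n 1009 z 0.1991
enclosing [0.6371 0.3301] 0.0189
hull fit [0.6366 0.3302] 0.0184
pin 486 [0.5761 0.2228] 0.23321297807322428
n 675 z 0.199
enclosing [0.5427 0.1284] 0.0221
hull fit [0.5448 0.1203] 0.0232
pin 502 [0.5765 0.2226] 0.23307393517416447
```

View pics/fin.png

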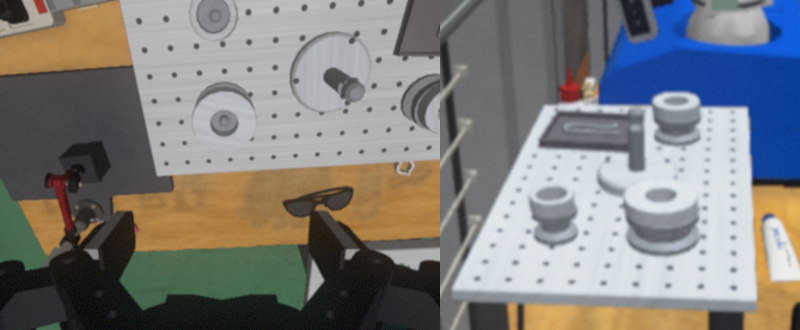

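The final picture shows all three rings flat on their stubs at (662,205), (553,205) and (676,110), with the spindle empty at (635,150). The clip lies flat in the tray at (592,128), and the gripper touches nothing.

```bash
python3 -c "
from bench import bot
print(bot.close_job())"
```

```text
the job is handed in; nothing more can be done
None
```

I handed the job in at about 30 s: the clip lies flat in the grey tray, and all three rings sit flat on their own stubs, about 2 mm off centre with the bosses inside.

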